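# Put the bottle openers away on the keeper rack

## Task

Put the bottle openers away on the white rack: swing the rack's keeper bar up until it stands upright, then hang every opener on the counter by its ring eye, one to a hook, so that it hangs straight down and still. When all are hung, swing the keeper bar down again until it is fully home in its catches, and leave the corkscrew, the jar grip and the crown caps where they are.

Things in the scene. Friction and masses are not known exactly. Their poses are not given: they have to be found in the camera images.
- opener_steel: bottle opener, silver-grey handle (may be absent), 90 g, 148 mm long. Origin: centre of its straight handle (80 long on its x axis, 18 wide, 14 thick on z). Wire ring eye at the +x end; flat steel head (34 x 30 x 8 mm, centre x = -55 mm) at the other. Same on both faces. Starts flat on the counter, origin 7 mm up. Centre of mass about x = -9 mm.
- eye_steel (a point): centre of the ring eye of the silver-grey opener, 58 mm from the handle centre along +x; inner diameter 24 mm, wire 6 mm thick, outer diameter 36 mm
- opener_gold: bottle opener, gold-lacquered handle (may be absent), 90 g, 148 mm long. Origin: centre of its straight handle (80 long on its x axis, 18 wide, 14 thick on z). Wire ring eye at the +x end; flat steel head (34 x 30 x 8 mm, centre x = -55 mm) at the other. Same on both faces. Starts flat on the counter, origin 7 mm up. Centre of mass about x = -9 mm.
- eye_gold (a point): centre of the ring eye of the gold-lacquered opener, 58 mm from the handle centre along +x; inner diameter 24 mm, wire 6 mm thick, outer diameter 36 mm
- opener_olive: bottle opener, olive-green handle (may be absent), 90 g, 148 mm long. Origin: centre of its straight handle (80 long on its x axis, 18 wide, 14 thick on z). Wire ring eye at the +x end; flat steel head (34 x 30 x 8 mm, centre x = -55 mm) at the other. Same on both faces. Starts flat on the counter, origin 7 mm up. Centre of mass about x = -9 mm.
- eye_olive (a point): centre of the ring eye of the olive-green opener, 58 mm from the handle centre along +x; inner diameter 24 mm, wire 6 mm thick, outer diameter 36 mm
- opener_blue: bottle opener, blue handle (may be absent), 90 g, 148 mm long. Origin: centre of its straight handle (80 long on its x axis, 18 wide, 14 thick on z). Wire ring eye at the +x end; flat steel head (34 x 30 x 8 mm, centre x = -55 mm) at the other. Same on both faces. Starts flat on the counter, origin 7 mm up. Centre of mass about x = -9 mm.
- eye_blue (a point): centre of the ring eye of the blue opener, 58 mm from the handle centre along +x; inner diameter 24 mm, wire 6 mm thick, outer diameter 36 mm
- opener_black: bottle opener, black handle (may be absent), 90 g, 148 mm long. Origin: centre of its straight handle (80 long on its x axis, 18 wide, 14 thick on z). Wire ring eye at the +x end; flat steel head (34 x 30 x 8 mm, centre x = -55 mm) at the other. Same on both faces. Starts flat on the counter, origin 7 mm up. Centre of mass about x = -9 mm.
- eye_black (a point): centre of the ring eye of the black opener, 58 mm from the handle centre along +x; inner diameter 24 mm, wire 6 mm thick, outer diameter 36 mm
- rack: fixed white steel rack on the counter, 390 mm wide (y), yaw within 0.2 rad. Origin on the counter under the front face of its plate; -x faces the robot. Plate: x 0 to 18 mm, 370 wide, 165 to 212 mm up; end posts at y = +-190 mm, 245 mm high. Five J-hooks on the front, 70 mm apart, point up at their tips; open below, so openers hang free of the counter.
- hook1 (a point): bottom corner (wire axis) of J-hook 1: x -34, y -140, z 190 mm in the rack frame, axes as the rack. Wire 7 mm thick: from the plate 34 mm out to here, then up to a tip 8 mm further out (-x) and 28 mm higher. Throat between tip and plate 30 mm. A hung eye's centre rests about 9 mm below this point, handle straight down; it swings for a few seconds first.
- hook2 (a point): bottom corner (wire axis) of J-hook 2: x -34, y -70, z 190 mm in the rack frame, axes as the rack. Wire 7 mm thick: from the plate 34 mm out to here, then up to a tip 8 mm further out (-x) and 28 mm higher. Throat between tip and plate 30 mm. A hung eye's centre rests about 9 mm below this point, handle straight down; it swings for a few seconds first.
- hook3 (a point): bottom corner (wire axis) of J-hook 3: x -34, y 0, z 190 mm in the rack frame, axes as the rack. Wire 7 mm thick: from the plate 34 mm out to here, then up to a tip 8 mm further out (-x) and 28 mm higher. Throat between tip and plate 30 mm. A hung eye's centre rests about 9 mm below this point, handle straight down; it swings for a few seconds first.
- hook4 (a point): bottom corner (wire axis) of J-hook 4: x -34, y 70, z 190 mm in the rack frame, axes as the rack. Wire 7 mm thick: from the plate 34 mm out to here, then up to a tip 8 mm further out (-x) and 28 mm higher. Throat between tip and plate 30 mm. A hung eye's centre rests about 9 mm below this point, handle straight down; it swings for a few seconds first.
- hook5 (a point): bottom corner (wire axis) of J-hook 5: x -34, y 140, z 190 mm in the rack frame, axes as the rack. Wire 7 mm thick: from the plate 34 mm out to here, then up to a tip 8 mm further out (-x) and 28 mm higher. Throat between tip and plate 30 mm. A hung eye's centre rests about 9 mm below this point, handle straight down; it swings for a few seconds first.
- keeper (a joint): angle of the keeper bail (rad): 0 = closed, bar lying in its two saddle catches 4 mm above the hook tips (stop); grows as it swings up and back; 1.57 = standing straight up; 1.95 = rear stop. Stiff hinge (about 0.1 N m): it stays where it is left. At the start it is shut or a little ajar.
- keeper_grip (a point): centre of the red round grip (16 mm diameter, 44 mm long along the rack's y) in the middle of the keeper's 8 mm steel bar, which is 400 mm long; side arms 75 mm long run from the bar to the hinge. It moves with the keeper.
- keeper_hinge (a point): middle of the keeper's hinge axis, which runs along the rack's y; at x = 30, z = 230 mm in the rack frame; the grip travels a 75 mm arc about it, from the robot's side (closed) to above
- corkscrew: bystander: smoky-grey plastic lever-pull corkscrew lying down, 195 x 34 x 46 mm, origin under its middle
- jar_grip: bystander: round olive-green bakelite jar grip, 90 mm diameter, 28 high, origin under its centre
- cap1: bystander: gold-lacquered steel crown cap, 32 mm diameter, 7 high, origin under its centre
- cap2: bystander: gold-lacquered steel crown cap, 32 mm diameter, 7 high, origin under its centre
Mind the look-alikes: they are no part of the job. What is shaped like the opener_olive but purple is not meant.

How it is judged:
By the outcome, as a careful person would: the job done as asked, in the order asked, and still so for the second after the job is handed in, with the robot touching nothing.
Of opener_steel, opener_gold, opener_olive, opener_blue, opener_black only 3 to 5 are there at a start; the rules pass over those that are not, and their reading is None.
At some moment in a run one of opener_steel, opener_gold, opener_olive, opener_blue, opener_black may be knocked a few centimetres aside while the robot is not near it.
Once in a run the grip may slacken for a moment while it holds something.
It also fails if it takes over 210 s, if anything falls off the work surface, if the arm or the gripper's body presses on something with over 40 N, if the wrist force passes 120 N, or if a joint passes its speed limit or range.

## Robot

A 6-joint arm with a two-finger parallel gripper is mounted at the origin on the work surface. World frame = base frame: x ahead of the robot, y to its left, z up, the work surface at z = 0. Lengths are in m, angles in rad, forces in N, time in s.
With the tool pointing down it reaches from about 0.375 to 0.975 m from the base axis. Payload 3.8 kg.
Tool frame: the origin (TCP) lies at the very end of the fingers, on their centre line; the grasp point (between the pads) lies 19 mm behind it (r.tcp_to_grasp is the distance from the TCP to the grasp point, in m); z points along the fingers, y is the line along which they close (so a half turn about z gives the same grasp; the last joint's range is limited). The gripper opens to 88 mm and grips with 3 to 60 N. Pads are 18 mm wide; open, the fingers measure 123 mm over their backs; the gripper's body (75 mm by 187 mm) begins 45 mm behind the grasp point.
Start: joints at [-1.351, 0.264, 1.604, -0, 1.274, -0.037], TCP at [0.171, -0.653, 0.239] pointing down, gripper open.
Joint ranges: [-2.63, 2.63], [-0.94, 2.18], [0.31, 2.57], [-1.31, 4.45], [0, 2.66], [-2.55, 2.55]. Speed limits (rad/s): [2.57, 2.57, 3.14, 3.14, 3.14, 3.14].

## Interface

Orientations are given as a unit quaternion [x, y, z, w].
In Python, from rig import r gives the robot as it stands.
- The arm moves only by the tool step_arm, never from a script. Its arguments are lists of equal length, an entry for each row: "fingers": the closure, from -1 (fully open) to 1 (shut); "translation": the shift along the tool's x, y, z each as a share of 3 cm, from -1 to 1, a list of three; "twist": the turn, a rotation vector about the tool's x, y, z each as a share of 6 degrees, from -1 to 1, a list of three. A call has 1 to 20 rows; each row shifts and turns the commanded pose from where the row before left it, along the tool's axes as they then stand; what a row does not reach is not made up. A row lasts 1/8 s, in which the tool goes at most 62.5 mm and 10.7 degrees, less where a joint would pass 70% of its speed; a pose out of reach is approached as far as the arm can. A call with a number of a shift or a turn outside -1 to 1 is refused whole. A call with a gripper value outside its range is refused whole. The fingers move at their own pace and stop on an object; the grip force is fixed at half the most. Time passes only in rows, so rows that do not move let the fingers close. It gives the time, the measured TCP pose, the force, the opening and the grip force at its end, in the units of the state.
- r.sense(): the state, without advancing time (a new reading comes with each control period).
- r.capture(name): name is "scene" or "top" or "wrist"; returns a dict with "pixels" (420x560x3 uint8, red, green, blue), "mtx" (3x3 intrinsics, pixels), "rvec" (rotation vector, rad) and "tvec" (3), from world to camera coordinates, as OpenCV has them; the wrist camera has in their place "hand_eye" (4x4, takes a point from camera to tool coordinates, whose origin is the TCP and whose axes are the flange's). Camera axes: x right, y down, z forward; pixel columns grow to the right and rows downward; lengths in m; the calibration is good to about 2 mm. A picture is of the moment at which its call begins: read the wrist's pose just before it. There is no depth.
- r.close_job(): hands the job in; it is judged then, once.
Trained networks look in a picture, given as the dict that the camera call returned (one of the last four; its "shot" number tells which), for a name from the list of things; names that differ only in an ending like _2 or _b are one class to them, and where a whole thing is asked for, a point or a joint stands for the part that bears it (a point fixed in the world has none). Each returns a list of dicts, best first, with "score" (0 to 1); they miss things now and then, are a little off and sometimes report something else, mostly with a low value. They report only what shows in the picture. A call takes as long as a camera call. They do not tell look-alikes from the thing itself.
- r.look_for(picture, query): "point" ([x, y, z] in m, in world coordinates, good to about 4 mm: the middle of the surface that is visible of it).
- r.place_of(picture, query): "point" ([x, y, z] in m, in world coordinates, good to about 4 mm: a listed point, or the origin of a listed thing).
The state is a dict: "clock": time; "joints": joint angles; "dq": joint speeds; "joint_efforts": joint torques, N m; "ee_pos": TCP position; "eef_rot": TCP orientation; "force": force on the tool from outside, world axes, zero at the start; "ft_torque": the same for the moment, N m; "width": finger opening in m; "gripper_force": force on a finger pad.
Only numpy, scipy, OpenCV 4.12 (cv2) and the standard library are available. Lean on these libraries where they do the work, as an engineer would, in place of code of your own. Each camera call takes 0.05 s, during which the arm holds its last target. There are 200 camera calls.

## Working session

There is one attempt and no reset: what is moved stays moved. The work goes in short steps, Python scripts to look and compute and a tool call to move; the robot and the scene stay as the last step left them, time stands still between calls to the robot, and variables do not carry over. Pictures are saved under pics/ and viewed, at most 14 in all, crops included, and the job is handed in when it is done.

Besides the shell and the picture viewer there is one more tool, called as name(argument=value, ...), one argument or row to a line, values as JSON. step_arm: Moves the arm, as the interface text tells. Shift numbers are shares of 3 cm and turn numbers shares of 6 degrees, none past 1 either way. Its arguments: {"type":"object","properties":{"fingers":{"type":"array","items":{"type":"number"}},"translation":{"type":"array","items":{"type":"array","items":{"type":"number"}}},"twist":{"type":"array","items":{"type":"array","items":{"type":"number"}}}},"required":["fingers","translation","twist"]}

```bash
mkdir -p pics; ls; cat > h.py <<'E'
import numpy as np, cv2
from scipy.spatial.transform import Rotation as R
from rig import r
def save(c,n): cv2.imwrite(f'pics/{n}.png',c['pixels'][:,:,::-1])
E
python3 - <<'E'
from h import *
s=r.sense(); print(s['clock'],s['ee_pos'],s['eef_rot'],s['width'])
cs={}
for n in('scene','top'):
    c=r.capture(n); save(c,n+'0')
    for q in ['opener_steel','opener_gold','opener_olive','opener_blue','opener_black','eye_steel','eye_gold','eye_olive','eye_blue','eye_black','rack','hook1','hook5','keeper_grip','keeper_hinge','corkscrew','jar_grip','cap1']:
        o=r.place_of(c,q)
        print(n,q,[(np.round(d['point'],3).tolist(),round(d['score'],2)) for d in o[:4]])
print(r.sense()['clock'])
E
```

```text
pics
0.0 [ 0.17127306 -0.65217094  0.23738911] [ 9.91768219e-01  1.28041169e-01 -1.01314847e-04 -1.11746030e-03] 0.08791366614938916
scene opener_steel [([0.436, 0.167, 0.002], 0.45), ([0.636, 0.038, 0.228], 0.4)]
scene opener_gold []
scene opener_olive [([0.576, -0.279, 0.002], 0.55), ([0.352, -0.298, 0.011], 0.49), ([0.48, -0.007, 0.007], 0.44)]
scene opener_blue [([0.353, 0.343, 0.009], 0.52)]
scene opener_black [([0.481, 0.134, 0.006], 0.65), ([0.413, -0.159, 0.004], 0.63)]
scene eye_steel [([0.484, 0.136, 0.006], 0.54)]
scene eye_gold [([0.568, 0.032, 0.19], 0.34)]
scene eye_olive [([0.353, -0.236, 0.009], 0.67), ([0.526, 0.012, 0.011], 0.5), ([0.62, -0.249, 0.01], 0.45), ([0.556, 0.035, 0.238], 0.24)]
scene eye_blue [([0.414, 0.335, 0.01], 0.45)]
scene eye_black []
scene rack [([0.601, 0.031, -0.004], 0.6)]
scene hook1 [([0.558, 0.172, 0.188], 0.97), ([0.565, 0.032, 0.194], 0.71), ([0.58, -0.042, 0.19], 0.65), ([0.583, -0.11, 0.191], 0.6)]
scene hook5 [([0.558, 0.172, 0.188], 0.97), ([0.565, 0.032, 0.194], 0.71), ([0.58, -0.042, 0.19], 0.65), ([0.583, -0.11, 0.191], 0.6)]
scene
[... 1017 characters left out ...]
, 0.74), ([0.604, 0.038, -0.002], 0.57), ([0.48, 0.132, 0.007], 0.52)]
top hook1 [([0.567, 0.103, 0.189], 0.98), ([0.562, 0.173, 0.189], 0.8), ([0.573, -0.038, 0.192], 0.75), ([0.577, -0.111, 0.192], 0.61)]
top hook5 [([0.567, 0.103, 0.189], 0.98), ([0.562, 0.173, 0.189], 0.8), ([0.573, -0.038, 0.192], 0.75), ([0.577, -0.111, 0.192], 0.61)]
top keeper_grip [([0.562, 0.035, 0.236], 0.63)]
top keeper_hinge [([0.634, 0.04, 0.231], 0.79), ([0.416, 0.336, 0.008], 0.63), ([0.482, 0.131, 0.006], 0.59)]
top corkscrew [([0.611, 0.458, -0.0], 0.92)]
top jar_grip [([0.62, -0.448, 0.001], 0.79)]
top cap1 [([0.501, -0.576, 0.002], 0.62), ([0.476, -0.497, 0.002], 0.39), ([0.414, -0.154, 0.004], 0.27)]
1.9
```

View pics/scene0.png

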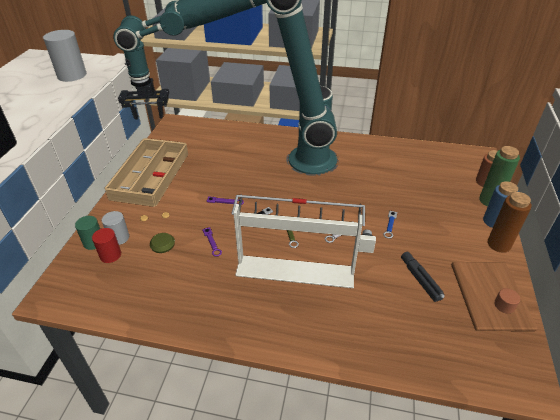

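View pics/top0.png

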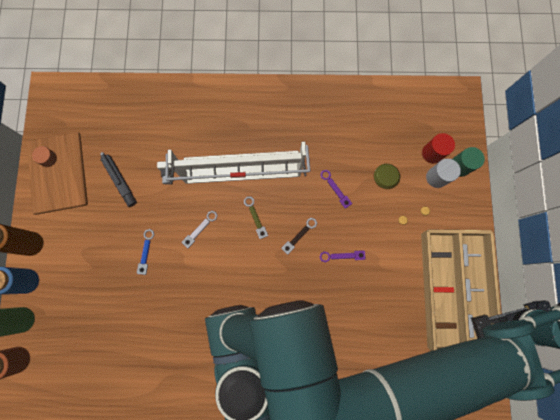

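Scene: the openers in the top view are blue (145,252), silver/steel (200,229), olive (256,217) and black (299,235). The purple look-alikes are at (336,188) and (343,256) and are not meant. No gold handle shows. I'll confirm this in one enlarged crop and measure poses.

```bash
cat >> h.py <<'E'
def ray(c,uv,z):
    Rm=cv2.Rodrigues(np.array(c['rvec'],float))[0]; t=np.array(c['tvec'],float).ravel()
    p=cv2.undistortPoints(np.array([[uv]],float),np.array(c['mtx'],float),None).ravel()
    o=-Rm.T@t; d=Rm.T@np.array([p[0],p[1],1]); return o+d*(z-o[2])/d[2]
def proj(c,P): return cv2.projectPoints(np.array(P,float).reshape(-1,3),np.array(c['rvec'],float),np.array(c['tvec'],float),np.array(c['mtx'],float),None)[0].reshape(-1,2)
E
python3 - <<'E'
from h import *
c=r.capture('top'); s=r.capture('scene')
im=c['pixels'][:,:,::-1]
cv2.imwrite('pics/crop1.png',cv2.resize(im[140:280,120:380],None,fx=3,fy=3,interpolation=cv2.INTER_CUBIC))
hs=[]
for k in (c,s):
    for q in ('hook1','hook2','hook3','hook4','hook5'):
        hs+= [d['point'] for d in r.place_of(k,q) if d['score']>.3]
# fit rack
from scipy.optimize import least_squares
hs=np.unique(np.round(hs,4),axis=0); hs=hs[hs[:,2]>.17]
def T(p,P): 
    a=p[2]; return np.c_[p[0]+P[:,0]*np.cos(a)-P[:,1]*np.sin(a),p[1]+P[:,0]*np.sin(a)+P[:,1]*np.cos(a)]
H=np.array([[-.034,y] for y in (-.14,-.07,0,.07,.14)])
def f(p):
    W=T(p,H); d=np.linalg.norm(hs[:,None,:2]-W[None],axis=2).argmin(1); return (hs[:,:2]-W[d]).ravel()
o=least_squares(f,[.602,.034,.07],loss='soft_l1',f_scale=.004); print(o.x,np.round(f(o.x)*1000,1),hs[:,2].mean()); print(T(o.x,H).round(4))
np.save('rack.npy',o.x)
hsv=cv2.cvtColor(np.ascontiguousarray(im),cv2.COLOR_BGR2HSV)
for n,e,o_ in [('blue',(.416,.337),(.356,.346)),('steel',(.481,.133),(.436,.168)),('olive',(.53,.012),(.477,-.01)),('black',(.458,-.2),(.415,-.154))]:
    e=np.array(e);o_=np.array(o_);u=(e-o_)/np.linalg.norm(e-o_)
    print(n,proj(c,[[*o_,.007],[*e,.007]]).round(1).tolist(), hsv[tuple(proj(c,[*o_,.007])[0].round().astype(int)[::-1])])
E
```

```text
[0.6035451  0.03433996 0.06686476] [-2.  -1.   1.9 -3.8 -1.1  2.8 -4.  -0.9 -2.   4.9  3.7  3.7  2.   2.3
  3.1 -1.9 -1.4 -1.7  0.1 -2.8] 0.19029000000000001
[[ 0.579  -0.1076]
 [ 0.5743 -0.0378]
 [ 0.5696  0.0321]
 [ 0.5649  0.1019]
 [ 0.5603  0.1718]]
blue [[144.4, 252.4], [148.4, 234.0]] [110 190 168]
steel [[200.2, 228.6], [211.4, 215.2]] [150   8 194]
olive [[254.6, 216.9], [248.3, 201.1]] [ 29 122  98]
black [[298.3, 236.2], [312.3, 223.3]] [ 7 63 53]
```

View pics/crop1.png

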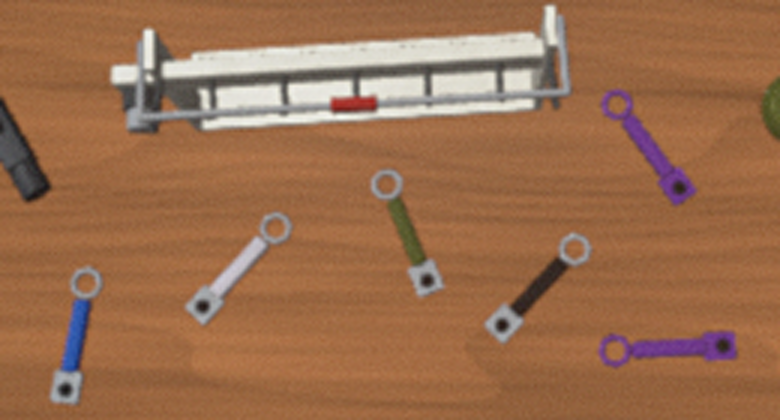

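The crop shows blue (75,335), silver (238,265), olive (407,230) and black (540,290), which are the four meant. The two purple ones at (650,150) and (670,348) are look-alikes.

```bash
cat >> h.py <<'E'
import json
rack=np.load('rack.npy')
def RW(p):
    a=rack[2]; p=np.array(p,float); return np.array([rack[0]+p[0]*np.cos(a)-p[1]*np.sin(a),rack[1]+p[0]*np.sin(a)+p[1]*np.cos(a),p[2]])
def down(psi): # tool z down, tool x at yaw psi
    return R.from_matrix(np.c_[[np.cos(psi),np.sin(psi),0],[np.sin(psi),-np.cos(psi),0],[0,0,-1]])
def plan(pos,rot,n=None,start=None):
    """rows (world straight line, constant rotvec) from sensed pose to pos/rot"""
    s=r.sense(); p0,q0=(np.array(s['ee_pos']),R.from_quat(s['eef_rot'])) if start is None else start
    d=np.array(pos)-p0; w=(q0.inv()*rot).as_rotvec()
    n=n or int(np.ceil(max(np.linalg.norm(d)/.029,np.abs(w).max()/np.radians(5.9),1)))
    tr=[];ro=R.from_rotvec(w/n)
    for k in range(n):
        q=q0*R.from_rotvec(w*k/n); tr.append((q.inv().apply(d/n)/.03).round(2).tolist())
    tw=(w/n/np.radians(6)).round(2).tolist()
    print('n',n,'d',d.round(3),'w',np.degrees(w).round(1)); print('T',json.dumps(tr)); print('W',tw)
    return (np.array(pos),rot)
def st():
    s=r.sense(); q=R.from_quat(s['eef_rot']).as_matrix()
    print('t',round(s['clock'],2),'p',np.round(s['ee_pos'],4),'x',q[:,0].round(3),'z',q[:,2].round(3),'F',np.round(s['force'],1),'w',round(s['width'],4),'g',round(s['gripper_force'],1),'j',np.round(s['joints'],2))
E
python3 - <<'E'
from h import *
c=r.capture('top'); s=r.capture('scene')
def red(k,x0,x1,y0,y1):
    h=cv2.cvtColor(np.ascontiguousarray(k['pixels']),cv2.COLOR_RGB2HSV); m=((h[...,0]<6)|(h[...,0]>174))&(h[...,1]>150)
    m[:y0]=0;m[y1:]=0;m[:,:x0]=0;m[:,x1:]=0
    y,x=np.nonzero(m); print(len(x)); return np.array([x.mean(),y.mean()])
a=red(c,215,260,160,190); b=red(s,280,320,190,210); print(a,b)
# triangulate
def PM(k): return np.array(k['mtx'],float)@np.c_[cv2.Rodrigues(np.array(k['rvec'],float))[0],np.array(k['tvec'],float).ravel()]
X=cv2.triangulatePoints(PM(c),PM(s),a.reshape(2,1),b.reshape(2,1)).ravel(); print('grip',X[:3]/X[3],'closed pred',RW([-.045,0,.23]))
O={}
for n,e,h in [('blue',(86,283),(66,388)),('steel',(275,228),(202,306)),('olive',(386,184),(427,281)),('black',(574,250),(503,324))]:
    f=lambda p:((p[0]+.5)/3-.5+120,(p[1]+.5)/3-.5+140)
    E=ray(c,f(e),.007);Hh=ray(c,f(h),.007); u=(E-Hh)[:2]; o=E[:2]-u/np.linalg.norm(u)*.058
    O[n]=[*o,np.arctan2(u[1],u[0])]; print(n,E.round(4),'len',np.linalg.norm(u).round(4),np.round(O[n],4))
json.dump(O,open('o.json','w'))
st()
p=plan([.1713,-.652,.40],R.from_quat(r.sense()['eef_rot']))
q=down(rack[2]+np.pi/2)
plan([*RW([-.045,0,0])[:2],.40],q,start=p)
E
```

```text
51
61
[237.17647059 174.33333333] [299.03278689 200.54098361]
grip [0.55970901 0.03113113 0.24091139] closed pred [0.55864566 0.03133329 0.23      ]
blue [0.4161 0.3373 0.007 ] len 0.1144 [ 0.3585  0.3443 -0.1209]
steel [0.4794 0.1331 0.007 ] len 0.1155 [ 0.4358  0.1713 -0.7192]
olive [0.5303 0.012  0.007 ] len 0.1174 [ 0.4772 -0.0113  0.4138]
black [ 0.459  -0.1959  0.007 ] len 0.1128 [ 0.4168 -0.156  -0.7573]
t 2.6 p [ 0.1715 -0.6529  0.2387] x [0.967 0.254 0.   ] z [ 0.  0. -1.] F [ 0.4  0.4 -0.5] w 0.0882 g 0.0 j [-1.35  0.26  1.6   0.    1.27 -0.04]
n 6 d [-0.     0.001  0.161] w [0. 0. 0.]
T [[0.0, -0.0, -0.9], [0.0, -0.0, -0.9], [0.0, -0.0, -0.9], [0.0, -0.0, -0.9], [0.0, -0.0, -0.9], [0.0, -0.0, -0.9]]
W [0.0, 0.0, 0.0]
n 28 d [0.387 0.683 0.   ] w [  0.   -0.  -79.1]
T [[0.65, -0.67, 0.0], [0.68, -0.64, 0.0], [0.72, -0.6, 0.0], [0.74, -0.57, 0.0], [0.77, -0.53, 0.0], [0.8, -0.49, 0.0], [0.82, -0.45, 0.0], [0.84, -0.41, 0.0], [0.86, -0.37, 0.0], [0.88, -0.32, 0.0], [0.89, -0.28, 0.0], [0.9, -0.24, 0.0], [0.92, -0.19, 0.0], [0.92, -0.15, 0.0], [0.93, -0.1, 0.0], [0.93, -0.05, 0.0], [0.94, -0.01, 0.0], [0.93, 0.04, 0.0], [0.93, 0.08, 0.0], [0.93, 0.13, 0.0], [0.92, 0.17, 0.0], [0.91, 0.22, 0.0], [0.9, 0.26, 0.0], [0.88, 0.31, 0.0], [0.87, 0.35, 0.0], [0.85, 0.39, 0.0], [0.83, 0.44, 0.0], [0.81, 0.48, 0.0]]
W [0.0, -0.0, -0.47]
```

step_arm(
  fingers=[-1, -1, -1, -1, -1, -1, -1, -1, -1, -1, -1, -1, -1, -1, -1, -1, -1, -1, -1, -1],
  translation=[
    [0, 0, -0.9],
    [0, 0, -0.9],
    [0, 0, -0.9],
    [0, 0, -0.9],
    [0, 0, -0.9],
    [0, 0, -0.9],
    [0, 0, 0],
    [0, 0, 0],
    [0, 0, 0],
    [0, 0, 0],
    [0, 0, 0],
    [0, 0, 0],
    [0, 0, 0],
    [0, 0, 0],
    [0.78, 0.51, 0],
    [0.78, 0.51, 0],
    [0.78, 0.51, 0],
    [0.78, 0.51, 0],
    [0.78, 0.51, 0],
    [0.78, 0.51, 0],
  ],
  twist=[
    [0, 0, -0.95],
    [0, 0, -0.95],
    [0, 0, -0.95],
    [0, 0, -0.95],
    [0, 0, -0.95],
    [0, 0, -0.95],
    [0, 0, -0.95],
    [0, 0, -0.95],
    [0, 0, -0.95],
    [0, 0, -0.95],
    [0, 0, -0.95],
    [0, 0, -0.95],
    [0, 0, -0.95],
    [0, 0, -0.83],
    [0, 0, 0],
    [0, 0, 0],
    [0, 0, 0],
    [0, 0, 0],
    [0, 0, 0],
    [0, 0, 0],
  ],
)

```text
clock: 5.1
ee_pos: [0.2545, -0.5052, 0.4008]
eef_rot: [0.683, 0.73, 0.0, 0.0]
force: [0.1, 0.8, -0.3]
width: 0.0879
gripper_force: 0.0
```

step_arm(
  fingers=[-1, -1, -1, -1, -1, -1, -1, -1, -1, -1, -1, -1, -1, -1, -1, -1, -1, -1, -1, -1],
  translation=[
    [0.78, 0.51, 0],
    [0.78, 0.51, 0],
    [0.78, 0.51, 0],
    [0.78, 0.51, 0],
    [0.78, 0.51, 0],
    [0.78, 0.51, 0],
    [0.78, 0.51, 0],
    [0.78, 0.51, 0],
    [0.78, 0.51, 0],
    [0.78, 0.51, 0],
    [0.78, 0.51, 0],
    [0.78, 0.51, 0],
    [0.78, 0.51, 0],
    [0.78, 0.51, 0],
    [0.78, 0.51, 0],
    [0.78, 0.51, 0],
    [0.78, 0.51, 0],
    [0.78, 0.51, 0],
    [0.78, 0.51, 0],
    [0.78, 0.51, 0],
  ],
  twist=[
    [0, 0, 0],
    [0, 0, 0],
    [0, 0, 0],
    [0, 0, 0],
    [0, 0, 0],
    [0, 0, 0],
    [0, 0, 0],
    [0, 0, 0],
    [0, 0, 0],
    [0, 0, 0],
    [0, 0, 0],
    [0, 0, 0],
    [0, 0, 0],
    [0, 0, 0],
    [0, 0, 0],
    [0, 0, 0],
    [0, 0, 0],
    [0, 0, 0],
    [0, 0, 0],
    [0, 0, 0],
  ],
)

```text
clock: 7.6
ee_pos: [0.5281, -0.018, 0.4008]
eef_rot: [0.683, 0.73, 0.0, 0.0]
force: [-1.0, -0.3, -0.1]
width: 0.0882
gripper_force: 0.0
```

```bash
python3 - <<'E'
from h import *
st()
c=r.capture('wrist'); save(c,'w0'); print(np.round(c['hand_eye'],3))
for q in ['hook1','keeper_grip','keeper_hinge','rack','eye_olive']:
    print(q,[(np.round(d['point'],4).tolist(),round(d['score'],2)) for d in r.place_of(c,q)[:6]])
print([RW([-.034,y,.19]).round(4).tolist() for y in(-.14,-.07,0,.07,.14)], RW([.03,0,.23]))
E
```

```text
t 7.6 p [ 0.5281 -0.018   0.4008] x [-0.066  0.998 -0.   ] z [ 0. -0. -1.] F [-1.  -0.3 -0.1] w 0.0882 g 0.0 j [-0.08 -0.07  1.68 -0.    1.54 -0.15]
[[-0.    -0.967 -0.256  0.066]
 [ 1.    -0.     0.001  0.001]
 [-0.001 -0.256  0.967 -0.146]
 [ 0.     0.     0.     1.   ]]
hook1 [([0.57, -0.0413, 0.1912], 0.8), ([0.5745, 0.0336, 0.1868], 0.8), ([0.578, -0.1104, 0.1898], 0.7), ([0.5626, 0.0998, 0.187], 0.57)]
keeper_grip [([0.5548, 0.0312, 0.2428], 0.64)]
keeper_hinge [([0.6347, 0.0354, 0.2273], 0.69), ([0.5804, -0.1087, 0.192], 0.59)]
rack [([0.6039, 0.0326, 0.0043], 0.68)]
eye_olive [([0.5252, 0.0103, 0.006], 0.69), ([0.6237, -0.2433, 0.0064], 0.55)]
[[0.579, -0.1076, 0.19], [0.5743, -0.0378, 0.19], [0.5696, 0.0321, 0.19], [0.5649, 0.1019, 0.19], [0.5603, 0.1718, 0.19]] [0.63347806 0.03634441 0.23      ]
```

View pics/w0.png

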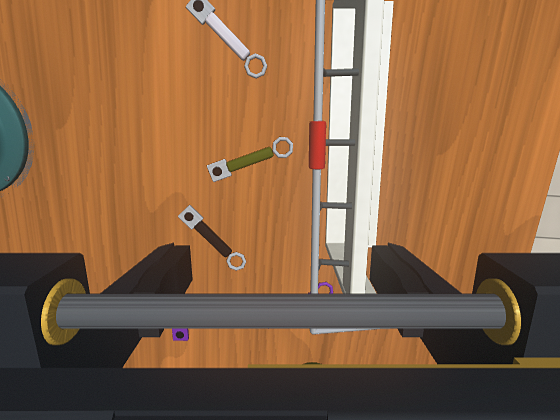

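The wrist view shows the red grip at (317,145), with hooks to its right and the four openers at left. The rack fit agrees. Next I go down on the red grip.

step_arm(
  fingers=[0.2, 0.2, 0.2, 0.2, 0.2, 0.2, 0.2, 0.2, 0.2, 1, 1, 1, 1, 1],
  translation=[
    [0.79, 0.56, 0],
    [0.79, 0.56, 0],
    [0, 0, 0.95],
    [0, 0, 0.95],
    [0, 0, 0.95],
    [0, 0, 0.95],
    [0, 0, 0.95],
    [0, 0, 0.95],
    [0, 0, 0],
    [0, 0, 0],
    [0, 0, 0],
    [0, 0, 0],
    [0, 0, 0],
    [0, 0, 0],
  ],
  twist=[
    [0, 0, 0],
    [0, 0, 0],
    [0, 0, 0],
    [0, 0, 0],
    [0, 0, 0],
    [0, 0, 0],
    [0, 0, 0],
    [0, 0, 0],
    [0, 0, 0],
    [0, 0, 0],
    [0, 0, 0],
    [0, 0, 0],
    [0, 0, 0],
    [0, 0, 0],
  ],
)

```text
clock: 9.65
ee_pos: [0.5591, 0.0298, 0.2305]
eef_rot: [0.683, 0.73, 0.0, 0.001]
force: [0.5, -2.1, 3.0]
width: 0.0149
gripper_force: 30.0
```

step_arm(
  fingers=[1, 1, 1, 1, 1, 1, 1, 1, 1, 1, 1],
  translation=[
    [0, 0.07, -0.36],
    [0, 0.12, -0.34],
    [0, 0.17, -0.32],
    [0, 0.21, -0.29],
    [0, 0.25, -0.26],
    [0, 0.29, -0.22],
    [0, 0.32, -0.18],
    [0, 0.34, -0.13],
    [0, 0.35, -0.08],
    [0, 0.36, -0.03],
    [0, 0, 0],
  ],
  twist=[
    [0, 0, 0],
    [0, 0, 0],
    [0, 0, 0],
    [0, 0, 0],
    [0, 0, 0],
    [0, 0, 0],
    [0, 0, 0],
    [0, 0, 0],
    [0, 0, 0],
    [0, 0, 0],
    [0, 0, 0],
  ],
)

```text
clock: 11.02
ee_pos: [0.6343, 0.0353, 0.3008]
eef_rot: [0.683, 0.73, 0.002, 0.002]
force: [-2.6, -1.1, 7.9]
width: 0.015
gripper_force: 30.0
```

```bash
python3 - <<'E'
from h import *
st()
for n in('scene','top'):
    c=r.capture(n); save(c,n+'1')
    for q in ['keeper_grip','keeper_hinge']:
        print(n,q,[(np.round(d['point'],4).tolist(),round(d['score'],2)) for d in r.place_of(c,q)[:3]])
print(RW([.03,0,.305]))
E
```

```text
t 11.03 p [0.6343 0.0353 0.3008] x [-0.066  0.998  0.   ] z [ 0.005  0.001 -1.   ] F [-2.6 -1.1  7.9] w 0.015 g 30.0 j [ 0.02  0.16  1.62  0.    1.36 -0.05]
scene keeper_grip []
scene keeper_hinge [([0.6349, 0.0381, 0.23], 0.55)]
top keeper_grip [([0.6205, -0.4487, -0.0004], 0.45)]
top keeper_hinge [([0.6348, 0.0368, 0.2321], 0.84)]
[0.63347806 0.03634441 0.305     ]
```

step_arm(
  fingers=[0.2, 0.2, 0.2, 0.2, 0.2, 0.2, 0.2],
  translation=[
    [0, 0, 0],
    [0, 0, 0],
    [0, 0, 0],
    [0, 0, -0.7],
    [0, 0, -0.7],
    [0, 0, -0.7],
    [0, 0, -0.4],
  ],
  twist=[
    [0, 0, 0],
    [0, 0, 0],
    [0, 0, 0],
    [0, 0, 0],
    [0, 0, 0],
    [0, 0, 0],
    [0, 0, 0],
  ],
)

```text
clock: 12.2
ee_pos: [0.6335, 0.035, 0.3743]
eef_rot: [0.683, 0.73, 0.001, 0.001]
force: [0.1, 0.6, -0.3]
width: 0.0352
gripper_force: 0.0
```

```bash
cat >> h.py <<'E'
O=json.load(open('o.json'))
rng={'blue':((100,120,60),(125,255,255)),'steel':((0,0,130),(179,60,255)),'olive':((22,80,50),(45,255,170)),'black':((0,0,0),(179,140,90))}
def find(c,n,Rmax=.045):
    o=np.array(O[n]); h=cv2.cvtColor(np.ascontiguousarray(c['pixels']),cv2.COLOR_RGB2HSV)
    m=cv2.inRange(h,*map(np.array,rng[n])); y,x=np.nonzero(m)
    P=np.array([ray(c,(a,b),.010)[:2] for a,b in zip(x,y) if np.hypot(*(proj(c,[*o[:2],.007])[0]-[a,b]))<22])
    u=np.array([np.cos(o[2]),np.sin(o[2])])
    L=(P-o[:2])@u; S=(P-o[:2])@[-u[1],u[0]]
    P=P[(np.abs(L)<.037)&(np.abs(S)<.012)]
    ctr=P.mean(0); w,v=np.linalg.eigh(np.cov((P-ctr).T)); d=v[:,1]; d=d if d@u>0 else -d
    print(n,'npx',len(P),'ctr',ctr.round(4),'yaw',np.arctan2(d[1],d[0]).round(3),'prior',o.round(4)); return ctr,np.arctan2(d[1],d[0])
E
python3 - <<'E'
from h import *
st()
c=r.capture('top'); s=r.capture('scene'); save(s,'scene2')
for k in (c,s):
    for q in ['keeper_grip']:
        print(q,[(np.round(d['point'],4).tolist(),round(d['score'],2)) for d in r.place_of(k,q)[:3]])
for n in O: find(c,n)
cv2.imwrite('pics/s2.png',cv2.resize(s['pixels'][150:290,200:400,::-1],None,fx=3,fy=3))
p=np.array(r.sense()['ee_pos'])
q=down(O['blue'][2]+np.pi)
plan([*O['blue'][:2],.12],q)
E
```

```text
t 12.2 p [0.6335 0.035  0.3743] x [-0.066  0.998 -0.   ] z [ 0.004  0.    -1.   ] F [ 0.1  0.6 -0.3] w 0.0352 g 0.0 j [ 0.02  0.13  1.51  0.    1.49 -0.05]
keeper_grip [([0.4561, -0.1983, 0.0058], 0.57)]
keeper_grip [([0.6323, 0.0379, 0.3056], 0.74)]
blue npx 103 ctr [0.3582 0.3437] yaw -0.133 prior [ 0.3585  0.3443 -0.1209]Traceback (most recent call last):
  File "<stdin>", line 7, in <module>
  File "h.py", line 37, in find
    L=(P-o[:2])@u; S=(P-o[:2])@[-u[1],u[0]]
       ~^~~~~~
ValueError: operands could not be broadcast together with shapes (0,) (2,)
```

step_arm(
  fingers=[0, 0, 0, 0, 0, 0, 0, 0, 0, 0, 0, 0, 0, 0],
  translation=[
    [0.78, -0.6, 0],
    [0.78, -0.6, 0],
    [0.78, -0.6, 0],
    [0.78, -0.6, 0],
    [0.78, -0.6, 0],
    [0.78, -0.6, 0],
    [0.78, -0.6, 0],
    [0.78, -0.6, 0],
    [0.78, -0.6, 0],
    [0.78, -0.6, 0],
    [0.78, -0.6, 0],
    [0.78, -0.6, 0],
    [0.78, -0.6, 0],
    [0.78, -0.6, 0],
  ],
  twist=[
    [0, 0, 0],
    [0, 0, 0],
    [0, 0, 0],
    [0, 0, 0],
    [0, 0, 0],
    [0, 0, 0],
    [0, 0, 0],
    [0, 0, 0],
    [0, 0, 0],
    [0, 0, 0],
    [0, 0, 0],
    [0, 0, 0],
    [0, 0, 0],
    [0, 0, 0],
  ],
)

```text
clock: 14.15
ee_pos: [0.3585, 0.3454, 0.3696]
eef_rot: [0.683, 0.73, -0.001, -0.0]
force: [0.0, 0.3, -0.4]
width: 0.0439
gripper_force: 0.0
```

step_arm(
  fingers=[0, 0, 0, 0, 0, 0, 0, 0, 0, 0, 0, 0, 0, 0],
  translation=[
    [0, 0, 0.6],
    [0, 0, 0.6],
    [0, 0, 0.6],
    [0, 0, 0.6],
    [0, 0, 0.6],
    [0, 0, 0.6],
    [0, 0, 0.6],
    [0, 0, 0.6],
    [0, 0, 0.6],
    [0, 0, 0.6],
    [0, 0, 0.6],
    [0, 0, 0.6],
    [0, 0, 0.6],
    [0, 0, 0.6],
  ],
  twist=[
    [0, 0, -0.945],
    [0, 0, -0.945],
    [0, 0, -0.945],
    [0, 0, -0.945],
    [0, 0, -0.945],
    [0, 0, -0.945],
    [0, 0, -0.945],
    [0, 0, -0.945],
    [0, 0, -0.945],
    [0, 0, -0.945],
    [0, 0, -0.945],
    [0, 0, -0.945],
    [0, 0, -0.945],
    [0, 0, -0.945],
  ],
)

```text
clock: 15.9
ee_pos: [0.3587, 0.3444, 0.1172]
eef_rot: [0.058, 0.998, -0.001, -0.001]
force: [-1.2, -0.2, -0.2]
width: 0.0439
gripper_force: 0.0
```

```bash
python3 - <<'E'
from h import *
st()
c=r.capture('top')
for n in O:
    try: find(c,n)
    except Exception as e: print(n,e)
w=r.capture('wrist'); save(w,'w1')
for q in ['opener_blue','eye_blue']:
    for k in(c,w): print(q,[(np.round(d['point'],4).tolist(),round(d['score'],2)) for d in r.place_of(k,q)[:3]])
E
```

```text
t 15.9 p [0.3587 0.3444 0.1172] x [-0.993  0.116  0.002] z [-0.002 -0.001 -1.   ] F [-1.2 -0.2 -0.2] w 0.0439 g 0.0 j [ 0.71  0.04  2.1   0.    1.   -0.74]
blue npx 17 ctr [0.328  0.3474] yaw -1.63 prior [ 0.3585  0.3443 -0.1209]
steel npx 120 ctr [0.436  0.1717] yaw -0.706 prior [ 0.4358  0.1713 -0.7192]
olive npx 0 ctr [nan nan] yaw nan prior [ 0.4772 -0.0113  0.4138]
black npx 104 ctr [ 0.4178 -0.1564] yaw -0.757 prior [ 0.4168 -0.156  -0.7573]
opener_blue [([0.4157, 0.336, 0.0092], 0.6), ([0.3574, 0.3492, 0.0083], 0.41)]
opener_blue [([0.3569, 0.3453, 0.0076], 0.56)]
eye_blue [([0.4589, -0.1977, 0.0084], 0.75), ([0.4168, 0.3356, 0.0084], 0.5), ([0.3595, 0.3439, 0.0082], 0.5)]
eye_blue [([0.4152, 0.3335, 0.0079], 0.75)]h.py:39: RuntimeWarning: Mean of empty slice.
  ctr=P.mean(0); w,v=np.linalg.eigh(np.cov((P-ctr).T)); d=v[:,1]; d=d if d@u>0 else -d
  ret = um.true_divide(
  avg = a.mean(axis, **keepdims_kw)
h.py:39: RuntimeWarning: Degrees of freedom <= 0 for slice
  ctr=P.mean(0); w,v=np.linalg.eigh(np.cov((P-ctr).T)); d=v[:,1]; d=d if d@u>0 else -d
  c *= np.true_divide(1, fact)
  c *= np.true_divide(1, fact)
```

step_arm(
  fingers=[0, 0, 0, 0, 0, 1, 1, 1, 1, 1, 1, 1, 1],
  translation=[
    [0, 0, 0.94],
    [0, 0, 0.94],
    [0, 0, 0.94],
    [0, 0, 0.94],
    [0, 0, 0],
    [0, 0, 0],
    [0, 0, 0],
    [0, 0, 0],
    [0, 0, 0],
    [0, 0, -0.9],
    [0, 0, -0.9],
    [0, 0, -0.9],
    [0, 0, -0.9],
  ],
  twist=[
    [0, 0, 0],
    [0, 0, 0],
    [0, 0, 0],
    [0, 0, 0],
    [0, 0, 0],
    [0, 0, 0],
    [0, 0, 0],
    [0, 0, 0],
    [0, 0, 0],
    [0, 0, 0],
    [0, 0, 0],
    [0, 0, 0],
    [0, 0, 0],
  ],
)

```text
clock: 17.82
ee_pos: [0.3593, 0.345, 0.1149]
eef_rot: [0.06, 0.998, -0.0, -0.0]
force: [0.5, -0.2, -1.4]
width: 0.0174
gripper_force: 30.0
```

```bash
cat >> h.py <<'E'
HY=[None,-.14,-.07,0,.07,.14]
def hang(k,ex,ez,tau,L=.058,dep=.0028,yaw=0):
    t=np.radians(tau); Rr=R.from_euler('z',rack[2])
    u=np.array([np.cos(t),0,np.sin(t)]); zt=np.array([np.sin(t),0,-np.cos(t)]); M=np.c_[-u,np.cross(zt,-u),zt]
    q=Rr*R.from_matrix(M); pos=RW([ex,HY[k],ez])+Rr.apply(-L*u+dep*zt); return pos,q
E
python3 - <<'E'
from h import *
st(); p=plan(*hang(5,-.048,.25,45)); print(p[0])
E
```

```text
t 17.82 p [0.3593 0.345  0.1149] x [-0.993  0.119  0.   ] z [-0. -0. -1.] F [ 0.5 -0.2 -1.4] w 0.0174 g 30.0 j [ 0.71  0.04  2.1   0.    1.   -0.74]
n 9 d [ 0.148 -0.177  0.092] w [ -4.2 -44.9 -10.1]
T [[-0.62, -0.58, -0.34], [-0.64, -0.59, -0.29], [-0.65, -0.61, -0.24], [-0.66, -0.62, -0.19], [-0.66, -0.63, -0.14], [-0.66, -0.64, -0.08], [-0.65, -0.65, -0.03], [-0.64, -0.66, 0.02], [-0.62, -0.68, 0.07]]
W [-0.08, -0.83, -0.19]
[0.5073532  0.16821206 0.20700791]
```

step_arm(
  fingers=[1, 1, 1, 1, 1, 1, 1, 1, 1, 1],
  translation=[
    [-0.62, -0.58, -0.34],
    [-0.64, -0.59, -0.29],
    [-0.65, -0.61, -0.24],
    [-0.66, -0.62, -0.19],
    [-0.66, -0.63, -0.14],
    [-0.66, -0.64, -0.08],
    [-0.65, -0.65, -0.03],
    [-0.64, -0.66, 0.02],
    [-0.62, -0.68, 0.07],
    [0, 0, 0],
  ],
  twist=[
    [-0.08, -0.83, -0.19],
    [-0.08, -0.83, -0.19],
    [-0.08, -0.83, -0.19],
    [-0.08, -0.83, -0.19],
    [-0.08, -0.83, -0.19],
    [-0.08, -0.83, -0.19],
    [-0.08, -0.83, -0.19],
    [-0.08, -0.83, -0.19],
    [-0.08, -0.83, -0.19],
    [0, 0, 0],
  ],
)

```text
clock: 19.08
ee_pos: [0.5076, 0.1669, 0.2051]
eef_rot: [-0.031, 0.924, 0.013, 0.381]
force: [0.1, -0.1, -1.1]
width: 0.0174
gripper_force: 30.0
```

```bash
python3 - <<'E'
from h import *
st()
c=r.capture('top'); s=r.capture('scene'); w=r.capture('wrist')
E=RW([-.048,.14,.25]); print('want eye',E)
for k in (c,s,w):
    for q in ['eye_blue','hook5']:
        print(q,[(np.round(d['point'],4).tolist(),round(d['score'],2)) for d in r.place_of(k,q)[:4]])
print(proj(c,[E,RW([-.034,.14,.19]),RW([-.042,.14,.218])]).round(1).tolist(),proj(s,[E,RW([-.034,.14,.19]),RW([-.042,.14,.218])]).round(1).tolist())
a=cv2.resize(c['pixels'][140:220,130:230,::-1],None,fx=4,fy=4,interpolation=2)
b=cv2.resize(s['pixels'][170:250,310:410,::-1],None,fx=4,fy=4,interpolation=2)
cv2.imwrite('pics/c3.png',np.hstack([a,b]))
E
```

```text
t 19.07 p [0.5076 0.1669 0.2051] x [-0.707 -0.047 -0.705] z [ 0.704  0.048 -0.709] F [ 0.1 -0.1 -1.1] w 0.0174 g 30.0 j [ 0.43 -0.37  2.46 -0.72  0.39 -0.63]
want eye [0.54629827 0.17082    0.25      ]
eye_blue [([0.634, 0.0374, 0.3012], 0.74), ([0.549, 0.169, 0.2449], 0.55), ([0.4967, -0.026, 0.0035], 0.25)]
hook5 [([0.5674, 0.1057, 0.1889], 0.91), ([0.5703, 0.0352, 0.1894], 0.7), ([0.5745, -0.0387, 0.1901], 0.68), ([0.5732, -0.1053, 0.1946], 0.58)]
eye_blue [([0.5631, 0.0333, 0.1941], 0.62), ([0.5453, 0.1682, 0.2454], 0.49)]
hook5 [([0.5637, 0.1051, 0.1933], 0.95), ([0.577, -0.0402, 0.1898], 0.84), ([0.5799, -0.1083, 0.1906], 0.83), ([0.5597, 0.1695, 0.189], 0.82)]
eye_blue []
hook5 [([0.5716, 0.0346, 0.1897], 0.67)]
[[186.9, 177.6], [190.7, 178.0], [189.0, 178.3]] [[344.4, 201.4], [342.6, 218.5], [343.4, 210.3]]
```

View pics/c3.png

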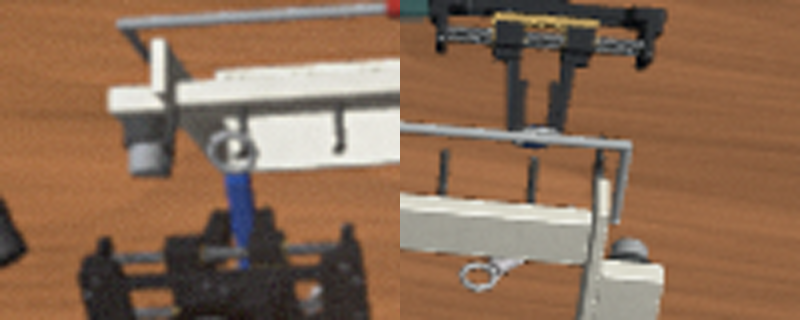

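The left panel shows the blue ring at (232,150), right over the hook 5 tip. The arm is getting folded, so I'll check how far the tilt can go before committing.

```bash
cat > kin.py <<'E'
from h import *
from scipy.optimize import least_squares
def fk(P,j):
    d1,a1,L2,L3,L6,off=P; j=np.asarray(j,float)
    q=R.from_euler('z',j[0]); p=np.array([0,0,d1])+q.apply([a1,0,0])
    q=q*R.from_euler('y',j[1]); p=p+q.apply([0,0,L2])
    q=q*R.from_euler('y',j[2]); p=p+q.apply([off,0,L3])
    q=q*R.from_euler('z',j[3])*R.from_euler('y',j[4]); p=p+q.apply([0,0,L6])
    q=q*R.from_euler('z',j[5]+np.pi/2)
    return p,q
try: KP=np.load('kp.npy')
except Exception: KP=None
lo=np.array([-2.63,-.94,.31,-1.31,0,-2.55]);hi=np.array([2.63,2.18,2.57,4.45,2.66,2.55])
def ik(pos,rot,j0):
    f=lambda j:np.r_[(fk(KP,j)[0]-pos)*20,(rot.inv()*fk(KP,j)[1]).as_rotvec()*2]
    o=least_squares(f,np.clip(j0,lo+.03,hi-.03),bounds=(lo,hi)); return o.x,np.abs(o.fun).max()
E
python3 - <<'E'
from kin import *
s=r.sense(); jc=s['joints']
D=[([-1.351,.264,1.604,0,1.274,-.037],[.171,-.653,.239]),([-.08,-.07,1.68,0,1.54,-.15],[.5281,-.018,.4008]),([.02,.16,1.62,0,1.36,-.05],[.6343,.0353,.3008]),([.02,.13,1.51,0,1.49,-.05],[.6335,.035,.3743]),([.71,.04,2.10,0,1.0,-.74],[.3587,.3444,.1172])]
f=lambda P:np.r_[np.concatenate([fk(P,j)[0]-p for j,p in D]),10*(fk(P,jc)[0]-s['ee_pos'])]
o=least_squares(f,[.35,0,.4,.4,.3,0]); print(o.x.round(4),np.round(o.fun*1000,1))
print((R.from_quat(s['eef_rot']).inv()*fk(o.x,jc)[1]).as_rotvec())
np.save('kp.npy',o.x); import kin; kin.KP=o.x
for k in (5,4,2,1):
  for tau in (45,55,65,75,90):
    ok=min((ik(*hang(k,-.030,.187,tau),j) for j in (jc,[.3,-.6,2.4,0,.3,-1.4],[-.2,-.5,2.4,.5,.3,-1.7])),key=lambda x:x[1])
    print(k,tau,ok[0].round(2),round(ok[1],3))
E
```

```text
[ 0.2536  0.0669  0.3955  0.5085  0.2435 -0.0095] [-27.3   9.9  13.1  15.8 -25.6  -6.6  -4.7 -22.7   3.5  -4.7 -22.4   2.3
  33.   -7.7  22.1   2.   -7.1  -3.4]
[4.61436445e-16 3.44342610e-16 1.21430643e-17]
5 45 [ 0.42 -0.18  2.46 -1.19  0.27 -0.14] 0.0
5 55 [ 0.41 -0.15  2.46 -1.31  0.24 -0.03] 0.321
5 65 [ 0.3  -0.14  2.46 -0.3   0.   -1.14] 0.649
5 75 [ 0.3  -0.12  2.44  1.09  0.   -2.55] 0.997
5 90 [ 0.29 -0.08  2.4   0.91  0.   -2.39] 1.506
4 45 [ 0.24 -0.23  2.51 -0.95  0.15 -0.5 ] 0.0
4 55 [ 0.18 -0.21  2.52 -0.7   0.   -0.8 ] 0.264
4 65 [ 0.18 -0.18  2.5  -0.5   0.   -1.01] 0.622
4 75 [ 0.18 -0.15  2.47 -1.31  0.   -0.21] 0.975
4 90 [ 0.17 -0.12  2.44 -1.31  0.   -0.22] 1.491
2 45 [-0.13 -0.23  2.5   0.85  0.17 -2.55] 0.032
2 55 [-0.07 -0.2   2.52  0.81  0.   -2.47] 0.268
2 65 [-0.07 -0.18  2.49  0.9   0.   -2.55] 0.626
2 75 [-0.06 -0.15  2.47 -1.2   0.   -0.44] 0.978
2 90 [-0.06 -0.12  2.43  0.92  0.   -2.55] 1.493
1 45 [-0.27 -0.17  2.43  0.75  0.25 -2.55] 0.137
1 55 [-0.22 -0.16  2.45  0.8   0.1  -2.55] 0.374
1 65 [-0.19 -0.13  2.45  0.83  0.   -2.54] 0.655
1 75 [-0.18 -0.11  2.43  0.75  0.   -2.44] 1.002
1 90 [-0.18 -0.08  2.4  -1.24  0.   -0.43] 1.51
```

```bash
python3 - <<'E'
s=open('h.py').read()
s=s.replace("Rr=R.from_euler('z',rack[2])\n    u=","Rr=R.from_euler('z',rack[2]+yaw)\n    u=")
open('h.py','w').write(s)
k=open('kin.py').read()
k=k.replace("d1,a1,L2,L3,L6,off=P","d1,a1,L2,L3,L6,off,b=P").replace("apply([a1,0,0])","apply([a1,b,0])")
open('kin.py','w').write(k)
E
python3 - <<'E'
from kin import *
import kin
s=r.sense(); jc=s['joints']
D=[([-1.351,.264,1.604,0,1.274,-.037],[.171,-.653,.239]),([-.08,-.07,1.68,0,1.54,-.15],[.5281,-.018,.4008]),([.02,.16,1.62,0,1.36,-.05],[.6343,.0353,.3008]),([.02,.13,1.51,0,1.49,-.05],[.6335,.035,.3743]),([.71,.04,2.10,0,1.0,-.74],[.3587,.3444,.1172])]
f=lambda P:np.r_[np.concatenate([fk(P,j)[0]-p for j,p in D]),10*(fk(P,jc)[0]-s['ee_pos']),P[1]*.02]
o=least_squares(f,[.35,0,.4,.4,.3,0,.02]); print(o.x.round(4),np.round(o.fun*1000,1))
np.save('kp.npy',o.x); kin.KP=o.x
def best(p,q): return min((ik(p,q,j) for j in (jc,[.3,-.6,2.4,0,.3,-1.4],[-.2,-.5,2.4,.3,.3,-1.7],[-.2,-.5,2.4,-.3,.3,-1.3])),key=lambda x:x[1])
for k in (5,4,2,1):
  az=np.arctan2(*RW([-.08,HY[k],0])[1::-1])-rack[2]
  for yaw in (0,az):
   for tau in (35,45):
    p,q=hang(k,-.042,.22,tau,yaw=yaw); p1,q1=hang(k,-.034,.19,tau,yaw=yaw); 
    p2=hang(k,-.030,.182,85,yaw=yaw)[0]
    for pp,qq,nm in ((p,q,'tip'),(p1,q1,'corner'),(p2,q1,'end')):
      j,e=best(pp,qq); print(k,round(yaw,2),tau,nm,j.round(2),round(e,3))
E
```

```text
[0.2534 0.0015 0.5079 0.5649 0.3377 0.0017 0.0243] [-0.5  1.  -0.  -0.3  0.  -2.2  0.3  1.7 -2.6  0.6  2.   4.3  2.6 -1.9
  0.1 -0.  -0.   0.   0. ]
5 0 35 tip [ 0.39 -0.29  2.37 -0.39  0.5  -0.96] 0.0
5 0 35 corner [ 0.38 -0.22  2.39 -0.45  0.43 -0.9 ] 0.0
5 0 35 end [ 0.35 -0.07  2.33 -0.51  0.33 -0.85] 0.0
5 0 45 tip [ 0.43 -0.3   2.48 -0.88  0.33 -0.45] 0.0
5 0 45 corner [ 0.42 -0.23  2.49 -1.12  0.28 -0.21] 0.0
5 0 45 end [ 0.38 -0.09  2.43 -1.31  0.22 -0.04] 0.029
5 0.25 35 tip [ 0.22 -0.31  2.39  0.13  0.46 -1.77] 0.0
5 0.25 35 corner [ 0.21 -0.25  2.41  0.16  0.38 -1.8 ] 0.0
5 0.25 35 end [ 0.22 -0.09  2.34  0.19  0.28 -1.83] 0.0
5 0.25 45 tip [ 0.2  -0.34  2.5   0.38  0.21 -2.03] 0.0
5 0.25 45 corner [ 0.2  -0.26  2.52  0.67  0.13 -2.31] 0.0
5 0.25 45 end [ 0.22 -0.11  2.45  0.91  0.07 -2.55] 0.032
4 0 35 tip [ 0.19 -0.34  2.41 -0.15  0.47 -1.33] 0.0
4 0 35 corner [ 0.19 -0.27  2.42 -0.18  0.39 -1.31] 0.0
4 0 35 end [ 0.17 -0.11  2.36 -0.21  0.29 -1.28] 0.0
4 0 45 tip [ 0.2  -0.37  2.52 -0.44  0.23 -1.04] 0.0
4 0 45 corner [ 0.2  -0.28  2.53 -0.7   0.15 -0.78] 0.0
4 0 45 end
[... 1050 characters left out ...]
 0.04 -2.55] 0.006
1 0 35 tip [-0.43 -0.27  2.36  0.53  0.57 -2.45] 0.0
1 0 35 corner [-0.42 -0.21  2.38  0.6   0.49 -2.52] 0.0
1 0 35 end [-0.36 -0.06  2.32  0.66  0.39 -2.55] 0.003
1 0 45 tip [-0.4  -0.3   2.44  0.68  0.39 -2.55] 0.128
1 0 45 corner [-0.37 -0.23  2.45  0.69  0.32 -2.55] 0.173
1 0 45 end [-0.31 -0.09  2.38  0.72  0.24 -2.55] 0.204
1 -0.27 35 tip [-0.25 -0.31  2.39  0.05  0.45 -1.65] 0.0
1 -0.27 35 corner [-0.24 -0.24  2.4   0.05  0.37 -1.65] 0.0
1 -0.27 35 end [-0.23 -0.08  2.34  0.06  0.27 -1.65] 0.0
1 -0.27 45 tip [-0.25 -0.33  2.5   0.17  0.19 -1.77] 0.0
1 -0.27 45 corner [-0.24 -0.25  2.51  0.27  0.1  -1.86] 0.0
1 -0.27 45 end [-0.23 -0.11  2.45  0.96  0.02 -2.55] 0.002
```

```bash
cat >> h.py <<'E'
def seq(k,tau=35,yaw=0,L=.058,end=68,n=10,dep=.0028,off=(0,0,0)):
    off=np.array(off)
    pA,q=hang(k,-.046,.240,tau,L,dep,yaw); pA=pA+off
    print('A tip'); plan(pA,q)
    pB=hang(k,-.036,.199,tau,L,dep,yaw)[0]+off
    print('B down',json.dumps((q.inv().apply(pB-pA)/.03).round(2).tolist()))
    prev=pB; rows=[]
    for i in range(1,n+1):
        a=i/n; t=tau+(end-tau)*a
        p=hang(k,-.036+.006*a,.199-.017*a,t,L,dep,yaw)[0]+off
        rows.append((q.inv().apply(p-prev)/.03).round(2).tolist()); prev=p
    print('C pivot',json.dumps(rows)); print('end',prev.round(4))
E
python3 - <<'E'
from h import *
seq(5,yaw=.1)
E
```

```text
A tip
n 2 d [-0.006 -0.006 -0.002] w [-3.5  9.9 -4.3]
T [[0.09, -0.09, -0.05], [0.1, -0.09, -0.04]]
W [-0.29, 0.83, -0.36]
B down [0.51, -0.03, 1.31]
C pivot [[0.01, -0.0, 0.17], [0.0, -0.0, 0.17], [-0.01, -0.0, 0.17], [-0.01, -0.0, 0.17], [-0.02, -0.0, 0.16], [-0.02, -0.0, 0.16], [-0.03, -0.0, 0.16], [-0.04, -0.0, 0.16], [-0.04, -0.0, 0.15], [-0.05, -0.0, 0.15]]
end [0.5454 0.1688 0.1272]
```

step_arm(
  fingers=[1, 1, 1, 1, 1, 1, 1, 1, 1, 1],
  translation=[
    [0.1, -0.09, -0.05],
    [0.1, -0.09, -0.05],
    [0, 0, 0],
    [0.085, -0.005, 0.22],
    [0.085, -0.005, 0.22],
    [0.085, -0.005, 0.22],
    [0.085, -0.005, 0.22],
    [0.085, -0.005, 0.22],
    [0.085, -0.005, 0.22],
    [0, 0, 0],
  ],
  twist=[
    [-0.29, 0.83, -0.36],
    [-0.29, 0.83, -0.36],
    [0, 0, 0],
    [0, 0, 0],
    [0, 0, 0],
    [0, 0, 0],
    [0, 0, 0],
    [0, 0, 0],
    [0, 0, 0],
    [0, 0, 0],
  ],
)

```text
clock: 20.78
ee_pos: [0.515, 0.1617, 0.162]
eef_rot: [-0.069, 0.947, 0.019, 0.314]
force: [0.9, 0.4, -1.0]
width: 0.0175
gripper_force: 30.0
```

```bash
python3 - <<'E'
from h import *
st()
p,q=hang(5,-.036,.199,35,yaw=.1); s=r.sense(); print('want',p.round(4),'err',np.round(s['ee_pos']-p,4), np.degrees((R.from_quat(s['eef_rot']).inv()*q).as_rotvec()).round(1))
c=r.capture('top'); s=r.capture('scene')
a=cv2.resize(c['pixels'][140:220,130:230,::-1],None,fx=4,fy=4,interpolation=2)
b=cv2.resize(s['pixels'][170:250,310:410,::-1],None,fx=4,fy=4,interpolation=2)
cv2.imwrite('pics/c4.png',np.hstack([a,b]))
E
```

```text
t 20.77 p [0.515  0.1617 0.162 ] x [-0.794 -0.119 -0.596] z [ 0.591  0.079 -0.803] F [ 0.9  0.4 -1. ] w 0.0175 g 30.0 j [ 0.33 -0.26  2.41 -0.32  0.38 -1.12]
want [0.513  0.164  0.1634] err [ 0.002  -0.0023 -0.0015] [-1.1  1.6 -0.9]
```

View pics/c4.png

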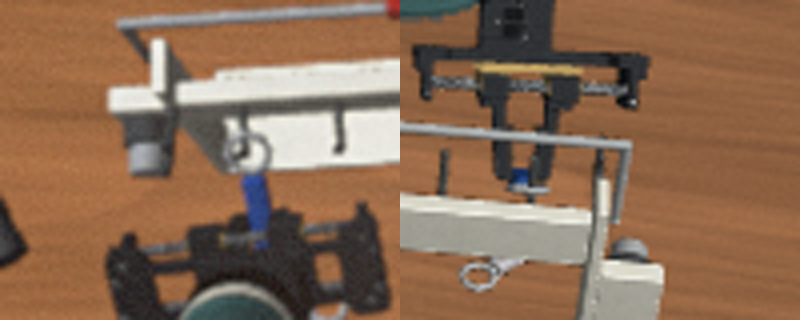

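```bash
python3 - <<'E'
from h import *
c=r.capture('top'); s=r.capture('scene')
s0=r.sense(); q=R.from_quat(s0['eef_rot']); E=q.apply([-.058,0,-.0028])+s0['ee_pos']
ring=E+q.apply(np.c_[.015*np.cos(np.linspace(0,6.28,13)),.015*np.sin(np.linspace(0,6.28,13)),0*np.linspace(0,1,13)])
hk=[RW([0,.14,.19]),RW([-.034,.14,.19]),RW([-.042,.14,.218])]
out=[]
for k,(x0,y0) in ((c,(170,155)),(s,(322,190))):
    a=cv2.resize(k['pixels'][y0:y0+40,x0:x0+40,::-1],None,fx=10,fy=10,interpolation=cv2.INTER_CUBIC); b=a.copy()
    pts=((proj(k,ring)-[x0,y0]+.5)*10).astype(int); cv2.polylines(b,[pts],False,(0,255,0),1)
    pts=((proj(k,hk)-[x0,y0]+.5)*10).astype(int); cv2.polylines(b,[pts],False,(0,0,255),1)
    out.append(b)
cv2.imwrite('pics/c5.png',np.hstack(out))
E
```

```text
(no output)
```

View pics/c5.png

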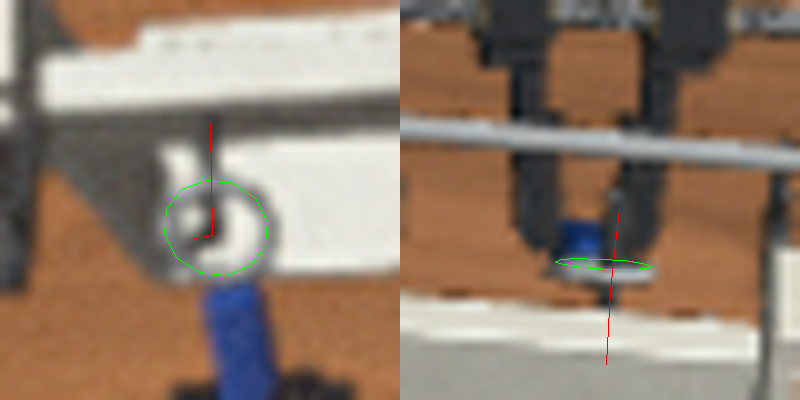

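The ring encloses the hook in both views. Next I drag the handle round, then release.

step_arm(
  fingers=[1, 1, 1, 1, 1, 1, 1, 1, 1, 1, 1, 1],
  translation=[
    [0, 0.05, 0.17],
    [0, 0.03, 0.17],
    [0, 0, 0.17],
    [0, 0, 0.17],
    [0, 0, 0.16],
    [-0.02, 0, 0.16],
    [-0.03, 0, 0.16],
    [-0.04, 0, 0.16],
    [-0.04, 0, 0.15],
    [-0.05, 0, 0.15],
    [0, 0, 0],
    [0, 0, 0],
  ],
  twist=[
    [0, 0, 0],
    [0, 0, 0],
    [0, 0, 0],
    [0, 0, 0],
    [0, 0, 0],
    [0, 0, 0],
    [0, 0, 0],
    [0, 0, 0],
    [0, 0, 0],
    [0, 0, 0],
    [0, 0, 0],
    [0, 0, 0],
  ],
)

```text
clock: 22.48
ee_pos: [0.5498, 0.1695, 0.1291]
eef_rot: [-0.069, 0.946, 0.02, 0.316]
force: [-1.0, -0.4, 6.5]
width: 0.0176
gripper_force: 30.0
```

step_arm(
  fingers=[0.2, 0.2, 0.2, 0.2, 0.2, 0.2, 0.2, 0.2, 0.2, 0.2],
  translation=[
    [0, 0, 0],
    [0, 0, 0],
    [0, 0, 0],
    [0, 0, -0.4],
    [0, 0, -0.8],
    [0, 0, -0.9],
    [0, 0, -0.9],
    [0, 0, -0.9],
    [0, 0, 0],
    [0, 0, 0],
  ],
  twist=[
    [0, 0, 0],
    [0, 0, 0],
    [0, 0, 0],
    [0, 0, 0],
    [0, 0, 0],
    [0, 0, 0],
    [0, 0, 0],
    [0, 0, 0],
    [0, 0, 0],
    [0, 0, 0],
  ],
)

```text
clock: 23.72
ee_pos: [0.4786, 0.1596, 0.2208]
eef_rot: [-0.069, 0.947, 0.019, 0.314]
force: [-1.3, 0.2, -0.4]
width: 0.0351
gripper_force: 0.0
```

```bash
python3 - <<'E'
from h import *
st()
c=r.capture('top'); s=r.capture('scene')
for k in (c,s):
    for q in ['eye_blue','opener_blue']:
        print(q,[(np.round(d['point'],4).tolist(),round(d['score'],2)) for d in r.place_of(k,q)[:4]])
print('want eye',RW([-.03,.14,.181]))
out=[]
for k,(x0,y0) in ((c,(165,140)),(s,(310,180))):
    out.append(cv2.resize(k['pixels'][y0:y0+80,x0:x0+80,::-1],None,fx=5,fy=5,interpolation=cv2.INTER_CUBIC))
cv2.imwrite('pics/c6.png',np.hstack(out))
import warnings; warnings.simplefilter('ignore')
for n in ('steel','olive','black'):
    try: find(c,n)
    except Exception as e: print(n,e)
E
```

```text
t 23.73 p [0.4786 0.1596 0.2208] x [-0.793 -0.119 -0.598] z [ 0.592  0.08  -0.802] F [-1.3  0.2 -0.4] w 0.0351 g 0.0 j [ 0.36 -0.43  2.41 -0.26  0.56 -1.17]
eye_blue [([0.5684, 0.1745, 0.1868], 0.56)]
opener_blue [([0.5763, -0.1093, 0.1898], 0.55), ([0.5555, 0.1742, 0.1278], 0.54)]
eye_blue [([0.6347, 0.0394, 0.3086], 0.63), ([0.5679, 0.1687, 0.1861], 0.41)]
opener_blue [([0.5572, 0.1688, 0.1241], 0.68)]
want eye [0.56425804 0.17202267 0.181     ]
steel npx 0 ctr [nan nan] yaw nan prior [ 0.4358  0.1713 -0.7192]
olive npx 0 ctr [nan nan] yaw nan prior [ 0.4772 -0.0113  0.4138]
black npx 107 ctr [ 0.4182 -0.1565] yaw -0.751 prior [ 0.4168 -0.156  -0.7573]
```

View pics/c6.png

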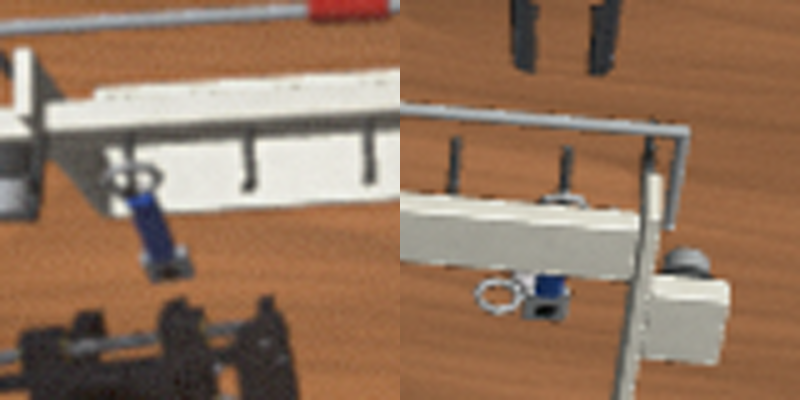

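Blue hangs on hook 5: the ring is on the wire at (135,180) left and is still swinging a little. Next is steel.

```bash
python3 - <<'E'
from h import *
plan([.43,.1767,.12],down(-.712+np.pi))
E
```

```text
n 9 d [-0.049  0.017 -0.1  ] w [15.2 34.5 47.4]
T [[0.36, 0.09, 0.2], [0.35, 0.07, 0.22], [0.34, 0.04, 0.24], [0.32, 0.02, 0.26], [0.31, -0.0, 0.28], [0.29, -0.02, 0.3], [0.26, -0.04, 0.32], [0.24, -0.05, 0.34], [0.21, -0.06, 0.36]]
W [0.28, 0.64, 0.88]
```

step_arm(
  fingers=[0, 0, 0, 0, 0, 0, 0, 0, 0, 0],
  translation=[
    [0.36, 0.09, 0.2],
    [0.35, 0.07, 0.22],
    [0.34, 0.04, 0.24],
    [0.32, 0.02, 0.26],
    [0.31, 0, 0.28],
    [0.29, -0.02, 0.3],
    [0.26, -0.04, 0.32],
    [0.24, -0.05, 0.34],
    [0.21, -0.06, 0.36],
    [0, 0, 0],
  ],
  twist=[
    [0.28, 0.64, 0.88],
    [0.28, 0.64, 0.88],
    [0.28, 0.64, 0.88],
    [0.28, 0.64, 0.88],
    [0.28, 0.64, 0.88],
    [0.28, 0.64, 0.88],
    [0.28, 0.64, 0.88],
    [0.28, 0.64, 0.88],
    [0.28, 0.64, 0.88],
    [0, 0, 0],
  ],
)

```text
clock: 25.28
ee_pos: [0.4304, 0.177, 0.1193]
eef_rot: [0.349, 0.937, 0.001, -0.001]
force: [0.3, 0.3, 0.8]
width: 0.044
gripper_force: 0.0
```

```bash
python3 - <<'E'
from h import *
st()
c=r.capture('wrist'); t=r.capture('top'); save(c,'w2')
for q in ['opener_steel','eye_steel']:
    for k in (c,t): print(q,[(np.round(d['point'],4).tolist(),round(d['score'],2)) for d in r.place_of(k,q)[:4]])
print([(np.round(d['point'],4).tolist(),round(d['score'],2)) for d in r.place_of(t,'eye_olive')[:4]])
plan([.43,.1767,.0044],down(-.712+np.pi),n=4)
E
```

```text
t 25.27 p [0.4304 0.177  0.1193] x [-0.756  0.654  0.002] z [-0.001  0.003 -1.   ] F [0.3 0.3 0.8] w 0.044 g 0.0 j [ 0.33 -0.03  2.16  0.    1.01 -0.52]
opener_steel [([0.4345, 0.168, 0.0069], 0.8)]
opener_steel [([0.4358, 0.1703, 0.0062], 0.42)]
eye_steel [([0.4796, 0.1324, 0.0103], 0.93)]
eye_steel [([0.6318, 0.039, 0.232], 0.57), ([0.4818, 0.1331, 0.008], 0.41)]
[([0.5442, -0.001, 0.0132], 0.73), ([0.3509, -0.2432, 0.0011], 0.59)]
n 4 d [-0.    -0.001 -0.117] w [ 0.3 -0.  -0. ]
T [[-0.0, -0.01, 0.97], [-0.0, -0.01, 0.97], [-0.0, -0.01, 0.97], [-0.0, -0.01, 0.97]]
W [0.01, -0.0, -0.0]
```

step_arm(
  fingers=[0, 0, 0, 0, 0, 1, 1, 1, 1, 1, 1, 1, 1],
  translation=[
    [0, -0.01, 0.96],
    [0, -0.01, 0.96],
    [0, 0, 0.96],
    [0, 0, 0.96],
    [0, 0, 0],
    [0, 0, 0],
    [0, 0, 0],
    [0, 0, 0],
    [0, 0, 0],
    [0, 0, -0.9],
    [0, 0, -0.9],
    [0, 0, -0.9],
    [0, 0, -0.9],
  ],
  twist=[
    [0, 0, 0],
    [0, 0, 0],
    [0, 0, 0],
    [0, 0, 0],
    [0, 0, 0],
    [0, 0, 0],
    [0, 0, 0],
    [0, 0, 0],
    [0, 0, 0],
    [0, 0, 0],
    [0, 0, 0],
    [0, 0, 0],
    [0, 0, 0],
  ],
)

```text
clock: 27.25
ee_pos: [0.4297, 0.177, 0.1144]
eef_rot: [0.349, 0.937, 0.002, 0.0]
force: [1.1, -0.3, -1.3]
width: 0.0172
gripper_force: 30.0
```

```bash
python3 - <<'E'
from h import *
st()
c=r.capture('top'); 
print([(np.round(d['point'],4).tolist(),round(d['score'],2)) for d in r.place_of(c,'eye_steel')[:4]])
p,q=hang(4,-.047,.27,35,.066,.0028,.06); A=plan(p,q)
pA=hang(4,-.046,.240,35,.066,.0028,.06)[0]; print('then', (q.inv().apply(pA-p)/.03).round(2))
E
```

```text
t 27.25 p [0.4297 0.177  0.1144] x [-0.756  0.654  0.001] z [ 0.001  0.004 -1.   ] F [ 1.1 -0.3 -1.3] w 0.0172 g 30.0 j [ 0.33 -0.02  2.17  0.    0.99 -0.52]
[([0.5427, 0.0005, 0.0086], 0.68), ([0.4792, 0.133, 0.1166], 0.67)]
n 8 d [ 0.067 -0.084  0.113] w [-14.2 -32.6 -46.7]
T [[-0.44, -0.07, -0.47], [-0.46, -0.11, -0.44], [-0.48, -0.14, -0.41], [-0.49, -0.18, -0.38], [-0.5, -0.22, -0.35], [-0.5, -0.26, -0.33], [-0.49, -0.3, -0.3], [-0.48, -0.34, -0.27]]
W [-0.3, -0.68, -0.97]
then [ 0.55 -0.    0.84]
```

step_arm(
  fingers=[1, 1, 1, 1, 1, 1, 1, 1, 1, 1, 1],
  translation=[
    [-0.44, -0.07, -0.47],
    [-0.46, -0.11, -0.44],
    [-0.48, -0.14, -0.41],
    [-0.49, -0.18, -0.38],
    [-0.5, -0.22, -0.35],
    [-0.5, -0.26, -0.33],
    [-0.49, -0.3, -0.3],
    [-0.48, -0.34, -0.27],
    [0, 0, 0],
    [0.27, 0, 0.42],
    [0.27, 0, 0.42],
  ],
  twist=[
    [-0.3, -0.68, -0.97],
    [-0.3, -0.68, -0.97],
    [-0.3, -0.68, -0.97],
    [-0.3, -0.68, -0.97],
    [-0.3, -0.68, -0.97],
    [-0.3, -0.68, -0.97],
    [-0.3, -0.68, -0.97],
    [-0.3, -0.68, -0.97],
    [0, 0, 0],
    [0, 0, 0],
    [0, 0, 0],
  ],
)

```text
clock: 28.72
ee_pos: [0.498, 0.0944, 0.1939]
eef_rot: [-0.059, 0.953, 0.019, 0.297]
force: [-0.0, 0.2, -0.7]
width: 0.0177
gripper_force: 30.0
```

```bash
cat >> h.py <<'E'
def chk(k,L,top=None):
    """image centroid of ring vs prediction is judged by eye; here eye position from tool pose in rack frame"""
    s0=r.sense(); q=R.from_quat(s0['eef_rot']); E=q.apply([-L,0,-.0028])+s0['ee_pos']
    v=R.from_euler('z',-rack[2]).apply(E-[rack[0],rack[1],0]); print('eye rack mm',(v*1000).round(1),'hook y',HY[k]*1000)
    return E
E
python3 - <<'E'
from h import *
st(); E=chk(4,.066)
c=r.capture('top'); s=r.capture('scene')
print(E.round(4))
for k in (c,s): print([(np.round(d['point'],4).tolist(),round(d['score'],2)) for d in r.place_of(k,'eye_steel')[:4]])
seq(4,yaw=.06,L=.066)
E
```

```text
t 28.73 p [0.498  0.0944 0.1939] x [-0.817 -0.102 -0.568] z [ 0.563  0.072 -0.823] F [-0.   0.2 -0.7] w 0.0177 g 30.0 j [ 0.14 -0.39  2.42 -0.02  0.51 -1.54]
eye rack mm [-48.6  70.  233.7] hook y 70.0
[0.5503 0.1009 0.2337]
[([0.5509, 0.0997, 0.2324], 0.62)]
[([0.5553, 0.1011, 0.2274], 0.45)]
A tip
n 1 d [0.003 0.    0.005] w [ 0.  -0.4 -0.1]
T [[-0.18, -0.01, -0.09]]
W [0.0, -0.07, -0.02]
B down [0.51, -0.02, 1.31]
C pivot [[0.01, -0.0, 0.18], [-0.0, -0.0, 0.18], [-0.01, -0.0, 0.18], [-0.01, -0.0, 0.18], [-0.02, -0.0, 0.18], [-0.03, -0.0, 0.18], [-0.04, -0.0, 0.17], [-0.04, -0.0, 0.17], [-0.05, -0.0, 0.17], [-0.05, -0.0, 0.16]]
end [0.547  0.0994 0.1198]
```

step_arm(
  fingers=[1, 1, 1, 1, 1, 1, 1, 1, 1],
  translation=[
    [-0.18, -0.01, -0.09],
    [0, 0, 0],
    [0.085, 0, 0.22],
    [0.085, 0, 0.22],
    [0.085, 0, 0.22],
    [0.085, 0, 0.22],
    [0.085, 0, 0.22],
    [0.085, 0, 0.22],
    [0, 0, 0],
  ],
  twist=[
    [0, -0.07, 0],
    [0, 0, 0],
    [0, 0, 0],
    [0, 0, 0],
    [0, 0, 0],
    [0, 0, 0],
    [0, 0, 0],
    [0, 0, 0],
    [0, 0, 0],
  ],
)

```text
clock: 30.05
ee_pos: [0.5114, 0.0953, 0.1592]
eef_rot: [-0.06, 0.952, 0.019, 0.301]
force: [0.3, -0.8, -1.3]
width: 0.0176
gripper_force: 30.0
```

```bash
python3 - <<'E'
from h import *
st(); E=chk(4,.066)
c=r.capture('top'); s=r.capture('scene')
for k in (c,s): print([(np.round(d['point'],4).tolist(),round(d['score'],2)) for d in r.place_of(k,'eye_steel')[:4]])
print(E.round(4))
E
```

```text
t 30.05 p [0.5114 0.0953 0.1592] x [-0.812 -0.102 -0.575] z [ 0.57   0.073 -0.818] F [ 0.3 -0.8 -1.3] w 0.0176 g 30.0 j [ 0.14 -0.31  2.44 -0.02  0.4  -1.54]
eye rack mm [-35.6  70.  199.4] hook y 70.0
[([0.5671, 0.1021, 0.1976], 0.7), ([0.5018, -0.5751, 0.0024], 0.46), ([0.6023, 0.0382, 0.0005], 0.4), ([0.5585, 0.1739, 0.1932], 0.35)]
[([0.4717, -0.5011, 0.0026], 0.44), ([0.5664, 0.1045, 0.1954], 0.41)]
[0.5634 0.1018 0.1994]
```

Threaded as planned, with little force. Now pivot and release.

step_arm(
  fingers=[1, 1, 1, 1, 1, 1, 1, 1, 1, 1, 1, 1],
  translation=[
    [0, 0, 0.18],
    [0, 0, 0.18],
    [-0.01, 0, 0.18],
    [-0.01, 0, 0.18],
    [-0.02, 0, 0.18],
    [-0.03, 0, 0.18],
    [-0.04, 0, 0.17],
    [-0.04, 0, 0.17],
    [-0.05, 0, 0.17],
    [-0.05, 0, 0.16],
    [0, 0, 0],
    [0, 0, 0],
  ],
  twist=[
    [0, 0, 0],
    [0, 0, 0],
    [0, 0, 0],
    [0, 0, 0],
    [0, 0, 0],
    [0, 0, 0],
    [0, 0, 0],
    [0, 0, 0],
    [0, 0, 0],
    [0, 0, 0],
    [0, 0, 0],
    [0, 0, 0],
  ],
)

```text
clock: 31.75
ee_pos: [0.5489, 0.1001, 0.1227]
eef_rot: [-0.059, 0.951, 0.02, 0.303]
force: [1.0, -0.7, 4.4]
width: 0.0174
gripper_force: 30.0
```

step_arm(
  fingers=[0.3, 0.3, 0.3, 0.3, 0.3, 0.3, 0.3, 0.3, 0.3, 0.3],
  translation=[
    [0, 0, 0],
    [0, 0, 0],
    [0, 0, 0],
    [0, 0, -0.4],
    [0, 0, -0.8],
    [0, 0, -0.9],
    [0, 0, -0.9],
    [0, 0, -0.9],
    [0, 0, 0],
    [0, 0, 0],
  ],
  twist=[
    [0, 0, 0],
    [0, 0, 0],
    [0, 0, 0],
    [0, 0, 0],
    [0, 0, 0],
    [0, 0, 0],
    [0, 0, 0],
    [0, 0, 0],
    [0, 0, 0],
    [0, 0, 0],
  ],
)

```text
clock: 33.0
ee_pos: [0.4809, 0.0914, 0.2169]
eef_rot: [-0.06, 0.951, 0.019, 0.302]
force: [-0.2, -0.6, 0.8]
width: 0.0309
gripper_force: 0.0
```

```bash
python3 - <<'E'
from h import *
st()
c=r.capture('top'); s=r.capture('scene'); w=r.capture('wrist')
for k in (c,s):
    for q in ['eye_steel','opener_steel','eye_blue','opener_blue','opener_olive','eye_olive']:
        print(q,[(np.round(d['point'],4).tolist(),round(d['score'],2)) for d in r.place_of(k,q)[:5]])
print('w',[(np.round(d['point'],4).tolist(),round(d['score'],2)) for d in r.place_of(w,'eye_olive')[:5]],[(np.round(d['point'],4).tolist(),round(d['score'],2)) for d in r.place_of(w,'opener_olive')[:5]])
print('want eye',RW([-.03,.07,.181]),RW([-.03,.07,.123]))
a=cv2.resize(c['pixels'][140:260,150:350,::-1],None,fx=4,fy=4,interpolation=cv2.INTER_CUBIC)
cv2.imwrite('pics/c7.png',a)
E
```

```text
t 33.0 p [0.4809 0.0914 0.2169] x [-0.811 -0.101 -0.576] z [ 0.572  0.073 -0.817] F [-0.2 -0.6  0.8] w 0.0309 g 0.0 j [ 0.14 -0.47  2.42 -0.02  0.57 -1.54]
eye_steel [([0.578, 0.1034, 0.1879], 0.71), ([0.6213, -0.4482, 0.0001], 0.26)]
opener_steel [([0.5588, 0.1042, 0.1295], 0.54)]
eye_blue [([0.5737, 0.1708, 0.1897], 0.51)]
opener_blue [([0.5722, 0.1743, 0.1247], 0.43)]
opener_olive [([0.353, -0.2982, 0.0088], 0.73), ([0.4966, -0.0267, 0.0043], 0.7)]
eye_olive [([0.6227, -0.2421, 0.0012], 0.67), ([0.3511, -0.2427, 0.0016], 0.66), ([0.5436, -0.0002, 0.0091], 0.64)]
eye_steel [([0.5773, 0.1034, 0.1835], 0.56)]
opener_steel [([0.5623, 0.1007, 0.1264], 0.39), ([0.5784, 0.1019, 0.181], 0.23), ([0.5793, -0.1078, 0.1879], 0.21)]
eye_blue [([0.5676, 0.1678, 0.1861], 0.57)]
opener_blue [([0.5705, 0.1742, 0.1272], 0.56), ([0.4155, -0.1558, 0.0065], 0.35)]
opener_olive [([0.5753, -0.2781, 0.0049], 0.54), ([0.4997, -0.0252, 0.006], 0.51), ([0.3514, -0.3005, 0.0096], 0.5), ([0.5607, 0.1029, 0.1902], 0.19)]
eye_olive [([0.5736, 0.1716, 0.1278], 0.74), ([0.6212, -0.2468, 0.0075], 0.69), ([0.3551, -0.2364, 0.0114], 0.56), ([0.5764, -0.0379, 0.1898], 0.49), ([0.5488, -0.0001, 0.0114], 0.4)]
w [([0.5435, -0.0018, 0.0078], 0.78)] [([0.4951, -0.0272, 0.0085], 0.86)]
want eye [0.56893509 0.10217909 0.181     ] [0.56893509 0.10217909 0.123     ]
```

View pics/c7.png

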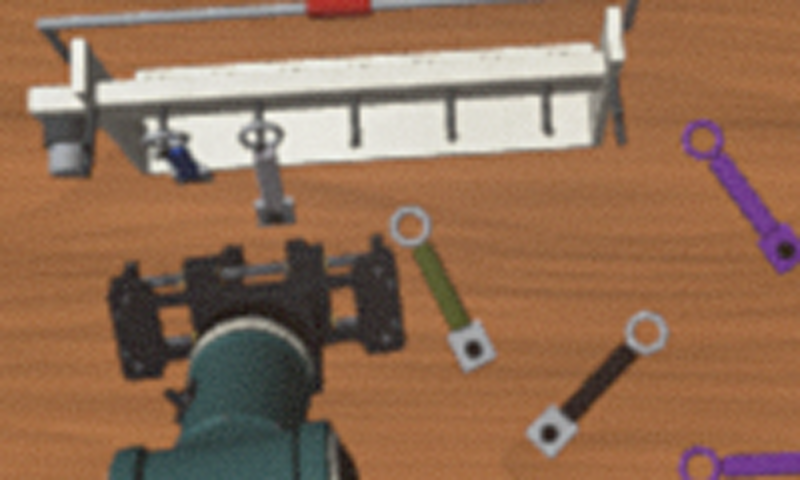

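Blue and silver both hang, with rings on the wires at (165,140) and (262,137). Olive was knocked: its eye is now at crop (410,227) and its head at (473,349). I'm re-measuring it.

```bash
python3 - <<'E'
from h import *
c=r.capture('top')
for n,e,h in [('olive',(410,227),(473,349)),('black',(645,333),(549,433))]:
    f=lambda p:((p[0]+.5)/4-.5+150,(p[1]+.5)/4-.5+140)
    E=ray(c,f(e),.007);Hh=ray(c,f(h),.007); u=(E-Hh)[:2]; o=E[:2]-u/np.linalg.norm(u)*.058
    O[n]=[*o,np.arctan2(u[1],u[0])]; print(n,E.round(4),np.round(O[n],4)); c0,y0=find(c,n)
    if n=='olive': O[n]=[*((c0+o)/2),(y0+O[n][2])/2]
json.dump(O,open('o.json','w'))
o=O['olive']; g=[o[0]-.008*np.cos(o[2]),o[1]-.008*np.sin(o[2])]; print(o,g)
plan([*g,.12],down(o[2]+np.pi))
E
```

```text
olive [ 5.462e-01 -3.000e-04  7.000e-03] [ 0.4949 -0.0274  0.4867]
olive npx 99 ctr [ 0.4952 -0.0274] yaw 0.476 prior [ 0.4949 -0.0274  0.4867]
black [ 0.4594 -0.1954  0.007 ] [ 0.4172 -0.1556 -0.7575]
black npx 106 ctr [ 0.4182 -0.1565] yaw -0.751 prior [ 0.4172 -0.1556 -0.7575]
[np.float64(0.49505181640133045), np.float64(-0.027402326417132142), np.float64(0.4814989987175284)] [np.float64(0.48796140264045645), np.float64(-0.031107192501028922)]
n 6 d [ 0.007 -0.123 -0.097] w [ -6.2  34.8 -19.8]
T [[0.35, -0.68, 0.41], [0.35, -0.67, 0.44], [0.34, -0.66, 0.46], [0.33, -0.65, 0.48], [0.31, -0.64, 0.5], [0.3, -0.63, 0.52]]
W [-0.17, 0.97, -0.55]
```

step_arm(
  fingers=[0, 0, 0, 0, 0, 0, 0],
  translation=[
    [0.35, -0.68, 0.41],
    [0.35, -0.67, 0.44],
    [0.34, -0.66, 0.46],
    [0.33, -0.65, 0.48],
    [0.31, -0.64, 0.5],
    [0.3, -0.63, 0.52],
    [0, 0, 0],
  ],
  twist=[
    [-0.17, 0.97, -0.55],
    [-0.17, 0.97, -0.55],
    [-0.17, 0.97, -0.55],
    [-0.17, 0.97, -0.55],
    [-0.17, 0.97, -0.55],
    [-0.17, 0.97, -0.55],
    [0, 0, 0],
  ],
)

```text
clock: 34.78
ee_pos: [0.4883, -0.0321, 0.1188]
eef_rot: [-0.238, 0.971, -0.0, -0.002]
force: [-1.2, 0.7, -0.8]
width: 0.044
gripper_force: 0.0
```

```bash
python3 - <<'E'
from h import *
st(); o=O['olive']; g=[o[0]-.008*np.cos(o[2]),o[1]-.008*np.sin(o[2])]
c=r.capture('wrist')
for q in ('opener_olive','eye_olive'): print([(np.round(d['point'],4).tolist(),round(d['score'],2)) for d in r.place_of(c,q)[:4]])
plan([*g,.0042],down(o[2]+np.pi),n=4)
E
```

```text
t 34.77 p [ 0.4883 -0.0321  0.1188] x [-0.887 -0.462  0.004] z [-0.004 -0.002 -1.   ] F [-1.2  0.7 -0.8] w 0.044 g 0.0 j [-0.12  0.02  2.11 -0.    1.01 -2.16]
[([0.4941, -0.028, 0.0068], 0.64)]
[]
n 4 d [ 0.    -0.    -0.116] w [-0.1 -0.  -0.1]
T [[-0.0, -0.0, 0.97], [-0.0, -0.0, 0.97], [-0.0, -0.0, 0.97], [-0.0, -0.0, 0.97]]
W [-0.0, -0.0, -0.0]
```

step_arm(
  fingers=[0, 0, 0, 0, 0, 1, 1, 1, 1, 1, 1, 1, 1],
  translation=[
    [0, 0, 0.96],
    [0, 0, 0.96],
    [0, 0, 0.96],
    [0, 0, 0.96],
    [0, 0, 0],
    [0, 0, 0],
    [0, 0, 0],
    [0, 0, 0],
    [0, 0, 0],
    [0, 0, -0.9],
    [0, 0, -0.9],
    [0, 0, -0.9],
    [0, 0, -0.9],
  ],
  twist=[
    [0, 0, 0],
    [0, 0, 0],
    [0, 0, 0],
    [0, 0, 0],
    [0, 0, 0],
    [0, 0, 0],
    [0, 0, 0],
    [0, 0, 0],
    [0, 0, 0],
    [0, 0, 0],
    [0, 0, 0],
    [0, 0, 0],
    [0, 0, 0],
  ],
)

```text
clock: 36.55
ee_pos: [0.4876, -0.0316, 0.1139]
eef_rot: [-0.238, 0.971, -0.001, -0.001]
force: [0.6, 0.0, -1.1]
width: 0.0174
gripper_force: 30.0
```

```bash
python3 - <<'E'
from h import *
st()
c=r.capture('top'); 
print([(np.round(d['point'],4).tolist(),round(d['score'],2)) for d in r.place_of(c,'eye_olive')[:4]])
p1=RW([-.16,-.08,.24]); A=plan(p1,R.from_quat(r.sense()['eef_rot']))
p,q=hang(2,-.047,.26,35,.066,.0028,-.07); B=plan(p,q,start=A)
print(p)
E
```

```text
t 36.55 p [ 0.4876 -0.0316  0.1139] x [-0.886 -0.463  0.002] z [-0.001 -0.002 -1.   ] F [ 0.6  0.  -1.1] w 0.0174 g 30.0 j [-0.11  0.03  2.12 -0.    1.   -2.16]
[([0.6218, -0.2441, 0.0021], 0.77), ([0.5735, -0.0397, 0.1933], 0.67), ([0.3496, -0.2408, 0.003], 0.6)]
n 5 d [-0.041 -0.024  0.124] w [0. 0. 0.]
T [[0.32, -0.02, -0.83], [0.32, -0.02, -0.83], [0.32, -0.02, -0.83], [0.32, -0.02, -0.83], [0.32, -0.02, -0.83]]
W [0.0, 0.0, 0.0]
n 6 d [ 0.06   0.018 -0.02 ] w [  8.3 -34.   26.9]
T [[-0.34, -0.07, 0.11], [-0.33, -0.04, 0.15], [-0.32, -0.01, 0.18], [-0.3, 0.02, 0.21], [-0.27, 0.05, 0.24], [-0.24, 0.08, 0.26]]
W [0.23, -0.95, 0.75]
[ 0.50886941 -0.03847945  0.21985033]
```

step_arm(
  fingers=[1, 1, 1, 1, 1, 1, 1, 1, 1, 1, 1, 1],
  translation=[
    [0.32, -0.02, -0.83],
    [0.32, -0.02, -0.83],
    [0.32, -0.02, -0.83],
    [0.32, -0.02, -0.83],
    [0.32, -0.02, -0.83],
    [-0.34, -0.07, 0.11],
    [-0.33, -0.04, 0.15],
    [-0.32, -0.01, 0.18],
    [-0.3, 0.02, 0.21],
    [-0.27, 0.05, 0.24],
    [-0.24, 0.08, 0.26],
    [0, 0, 0],
  ],
  twist=[
    [0, 0, 0],
    [0, 0, 0],
    [0, 0, 0],
    [0, 0, 0],
    [0, 0, 0],
    [0.23, -0.95, 0.75],
    [0.23, -0.95, 0.75],
    [0.23, -0.95, 0.75],
    [0.23, -0.95, 0.75],
    [0.23, -0.95, 0.75],
    [0.23, -0.95, 0.75],
    [0, 0, 0],
  ],
)

```text
clock: 38.15
ee_pos: [0.5039, -0.0378, 0.2134]
eef_rot: [0.002, 0.955, 0.001, 0.296]
force: [-0.1, 0.3, -0.5]
width: 0.0175
gripper_force: 30.0
```

```bash
python3 - <<'E'
from h import *
st(); E=chk(2,.066)
c=r.capture('top'); s=r.capture('scene')
print(E.round(4))
for k in (c,s): print([(np.round(d['point'],4).tolist(),round(d['score'],2)) for d in r.place_of(k,'eye_olive')[:5]])
seq(2,yaw=-.07,L=.066)
E
```

```text
t 38.15 p [ 0.5039 -0.0378  0.2134] x [-0.825  0.003 -0.566] z [ 0.566  0.    -0.825] F [-0.1  0.3 -0.5] w 0.0175 g 30.0 j [-0.2  -0.41  2.39  0.21  0.58 -1.91]
eye rack mm [-51.5 -69.1 253. ] hook y -70.0
[ 0.5568 -0.0381  0.253 ]
[([0.3493, -0.2433, 0.0013], 0.68), ([0.5809, 0.1063, 0.1222], 0.67), ([0.623, -0.2429, 0.004], 0.57), ([0.556, -0.0346, 0.2543], 0.55)]
[([0.3572, -0.2345, 0.0076], 0.73), ([0.6244, -0.2475, 0.0072], 0.53), ([0.5579, -0.0425, 0.2577], 0.52)]
A tip
n 1 d [ 0.003  0.    -0.018] w [ 0.  -0.2 -0. ]
T [[0.27, 0.02, 0.54]]
W [0.0, -0.04, -0.01]
B down [0.51, 0.02, 1.31]
C pivot [[0.01, 0.0, 0.18], [-0.0, 0.0, 0.18], [-0.01, 0.0, 0.18], [-0.01, 0.0, 0.18], [-0.02, 0.0, 0.18], [-0.03, 0.0, 0.18], [-0.04, 0.0, 0.17], [-0.04, 0.0, 0.17], [-0.05, 0.0, 0.17], [-0.05, 0.0, 0.16]]
end [ 0.5562 -0.0374  0.1198]
```

Agrees with the cameras. I lower onto hook 2.

step_arm(
  fingers=[1, 1, 1, 1, 1, 1, 1, 1, 1, 1],
  translation=[
    [0.13, 0.01, 0.27],
    [0.13, 0.01, 0.27],
    [0, 0, 0],
    [0.085, 0, 0.22],
    [0.085, 0, 0.22],
    [0.085, 0, 0.22],
    [0.085, 0, 0.22],
    [0.085, 0, 0.22],
    [0.085, 0, 0.22],
    [0, 0, 0],
  ],
  twist=[
    [0, 0, 0],
    [0, 0, 0],
    [0, 0, 0],
    [0, 0, 0],
    [0, 0, 0],
    [0, 0, 0],
    [0, 0, 0],
    [0, 0, 0],
    [0, 0, 0],
    [0, 0, 0],
  ],
)

```text
clock: 39.6
ee_pos: [0.5191, -0.0379, 0.1572]
eef_rot: [0.002, 0.955, 0.0, 0.298]
force: [0.2, 0.8, -0.9]
width: 0.017
gripper_force: 30.0
```

```bash
python3 - <<'E'
from h import *
st(); E=chk(2,.066)
c=r.capture('top'); s=r.capture('scene')
for k in (c,s): print([(np.round(d['point'],4).tolist(),round(d['score'],2)) for d in r.place_of(k,'eye_olive')[:4]])
print(E.round(4))
E
```

```text
t 39.6 p [ 0.5191 -0.0379  0.1572] x [-0.822  0.004 -0.569] z [ 0.569 -0.001 -0.822] F [ 0.2  0.8 -0.9] w 0.017 g 30.0 j [-0.19 -0.3   2.43  0.26  0.42 -1.97]
eye rack mm [-36.5 -70.2 197.1] hook y -70.0
[([0.6209, -0.2424, 0.0021], 0.82), ([0.5687, -0.0374, 0.1989], 0.68), ([0.3491, -0.2412, -0.0002], 0.66)]
[([0.3517, -0.2348, 0.009], 0.73), ([0.6219, -0.2485, 0.0097], 0.64), ([0.5706, -0.0386, 0.1999], 0.59)]
[ 0.5718 -0.0382  0.1971]
```

step_arm(
  fingers=[1, 1, 1, 1, 1, 1, 1, 1, 1, 1, 1, 1],
  translation=[
    [0, 0, 0.16],
    [0, 0, 0.17],
    [-0.01, 0, 0.18],
    [-0.01, 0, 0.18],
    [-0.02, 0, 0.18],
    [-0.03, 0, 0.18],
    [-0.04, 0, 0.17],
    [-0.04, 0, 0.17],
    [-0.05, 0, 0.17],
    [-0.05, 0, 0.16],
    [0, 0, 0],
    [0, 0, 0],
  ],
  twist=[
    [0, 0, 0],
    [0, 0, 0],
    [0, 0, 0],
    [0, 0, 0],
    [0, 0, 0],
    [0, 0, 0],
    [0, 0, 0],
    [0, 0, 0],
    [0, 0, 0],
    [0, 0, 0],
    [0, 0, 0],
    [0, 0, 0],
  ],
)

```text
clock: 41.3
ee_pos: [0.5566, -0.0383, 0.1214]
eef_rot: [0.002, 0.954, -0.0, 0.3]
force: [0.1, 1.4, 4.5]
width: 0.0179
gripper_force: 30.0
```

step_arm(
  fingers=[0.3, 0.3, 0.3, 0.3, 0.3, 0.3, 0.3, 0.3, 0.3, 0.3],
  translation=[
    [0, 0, 0],
    [0, 0, 0],
    [0, 0, 0],
    [0, 0, -0.4],
    [0, 0, -0.8],
    [0, 0, -0.9],
    [0, 0, -0.9],
    [0, 0, -0.9],
    [0, 0, 0],
    [0, 0, 0],
  ],
  twist=[
    [0, 0, 0],
    [0, 0, 0],
    [0, 0, 0],
    [0, 0, 0],
    [0, 0, 0],
    [0, 0, 0],
    [0, 0, 0],
    [0, 0, 0],
    [0, 0, 0],
    [0, 0, 0],
  ],
)

```text
clock: 42.55
ee_pos: [0.4882, -0.038, 0.2159]
eef_rot: [0.002, 0.954, -0.0, 0.299]
force: [-0.0, -0.4, 0.0]
width: 0.0306
gripper_force: 0.0
```

```bash
python3 - <<'E'
from h import *
st()
c=r.capture('top'); s=r.capture('scene')
for k in (c,s):
    for q in ['eye_olive','opener_olive','opener_black','eye_black']:
        print(q,[(np.round(d['point'],4).tolist(),round(d['score'],2)) for d in r.place_of(k,q)[:5]])
print('want eye',RW([-.03,-.07,.181]),RW([-.03,-.07,.123]))
c0,y0=find(c,'black')
o=O['black']; g=[o[0]-.008*np.cos(o[2]),o[1]-.008*np.sin(o[2])]; print(o,g)
plan([*g,.12],down(o[2]+np.pi))
E
```

```text
t 42.55 p [ 0.4882 -0.038   0.2159] x [-0.821  0.004 -0.57 ] z [ 0.57  -0.001 -0.821] F [-0.  -0.4  0. ] w 0.0306 g 0.0 j [-0.21 -0.46  2.42  0.21  0.6  -1.92]
eye_olive [([0.623, -0.2449, 0.004], 0.69), ([0.3503, -0.2432, 0.0022], 0.57), ([0.5761, 0.1009, 0.1241], 0.28)]
opener_olive [([0.5743, -0.2766, 0.0076], 0.8), ([0.5645, -0.0411, 0.1237], 0.48)]
opener_black [([0.4144, -0.1522, 0.0054], 0.63)]
eye_black [([0.4577, -0.197, 0.0083], 0.85)]
eye_olive [([0.3552, -0.2401, 0.008], 0.67), ([0.6213, -0.2471, 0.0063], 0.66), ([0.5824, -0.0368, 0.1877], 0.45), ([0.6037, 0.0286, -0.0051], 0.32), ([0.509, -0.5722, 0.0022], 0.18)]
opener_olive [([0.3523, -0.2986, 0.01], 0.59), ([0.5687, -0.0368, 0.1305], 0.54), ([0.5771, -0.278, 0.0031], 0.49)]
opener_black [([0.4131, -0.1569, 0.0037], 0.56)]
eye_black [([0.5589, 0.1675, 0.1874], 0.72), ([0.6306, 0.0388, 0.3076], 0.5), ([0.5678, -0.0361, 0.1292], 0.26)]
want eye [ 0.57828918 -0.03750807  0.181     ] [ 0.57828918 -0.03750807  0.123     ]
black npx 108 ctr [ 0.418  -0.1564] yaw -0.748 prior [ 0.4172 -0.1556 -0.7575]
[0.4172259068316859, -0.15558871860718412, -0.7575179785296533] [np.float64(0.41141355727845713), np.float64(-0.15009175647605377)]
n 8 d [-0.077 -0.112 -0.096] w [13.2 33.  41.8]
T [[0.49, -0.47, 0.15], [0.43, -0.51, 0.19], [0.37, -0.54, 0.24], [0.3, -0.56, 0.28], [0.23, -0.58, 0.31], [0.15, -0.58, 0.34], [0.07, -0.58, 0.37], [-0.01, -0.58, 0.39]]
W [0.27, 0.69, 0.87]
```

step_arm(
  fingers=[0, 0, 0, 0, 0, 0, 0, 0, 0],
  translation=[
    [0.49, -0.47, 0.15],
    [0.43, -0.51, 0.19],
    [0.37, -0.54, 0.24],
    [0.3, -0.56, 0.28],
    [0.23, -0.58, 0.31],
    [0.15, -0.58, 0.34],
    [0.07, -0.58, 0.37],
    [-0.01, -0.58, 0.39],
    [0, 0, 0],
  ],
  twist=[
    [0.27, 0.69, 0.87],
    [0.27, 0.69, 0.87],
    [0.27, 0.69, 0.87],
    [0.27, 0.69, 0.87],
    [0.27, 0.69, 0.87],
    [0.27, 0.69, 0.87],
    [0.27, 0.69, 0.87],
    [0.27, 0.69, 0.87],
    [0, 0, 0],
  ],
)

```text
clock: 44.18
ee_pos: [0.4118, -0.151, 0.1191]
eef_rot: [0.369, 0.929, 0.002, -0.001]
force: [-0.2, -0.1, -0.2]
width: 0.044
gripper_force: 0.0
```

```bash
python3 - <<'E'
from h import *
st(); o=O['black']; g=[o[0]-.008*np.cos(o[2]),o[1]-.008*np.sin(o[2])]
c=r.capture('wrist')
for q in ('opener_black','eye_black'): print([(np.round(d['point'],4).tolist(),round(d['score'],2)) for d in r.place_of(c,q)[:4]])
plan([*g,.0042],down(o[2]+np.pi),n=4)
E
```

```text
t 44.17 p [ 0.4118 -0.151   0.1191] x [-0.727  0.687  0.003] z [-0.001  0.004 -1.   ] F [-0.2 -0.1 -0.2] w 0.044 g 0.0 j [-0.41 -0.08  2.21  0.    1.01 -1.23]
[([0.4157, -0.1566, 0.0076], 0.66)]
[([0.4565, -0.2007, 0.0076], 0.61)]
n 4 d [-0.    -0.    -0.116] w [ 0.2 -0.1  0.2]
T [[0.0, -0.01, 0.97], [0.0, -0.01, 0.97], [0.0, -0.0, 0.97], [0.0, -0.0, 0.97]]
W [0.01, -0.0, 0.01]
```

step_arm(
  fingers=[0, 0, 0, 0, 0, 1, 1, 1, 1, 1, 1, 1, 1],
  translation=[
    [0, 0, 0.96],
    [0, 0, 0.96],
    [0, 0, 0.96],
    [0, 0, 0.96],
    [0, 0, 0],
    [0, 0, 0],
    [0, 0, 0],
    [0, 0, 0],
    [0, 0, 0],
    [0, 0, -0.9],
    [0, 0, -0.9],
    [0, 0, -0.9],
    [0, 0, -0.9],
  ],
  twist=[
    [0, 0, 0],
    [0, 0, 0],
    [0, 0, 0],
    [0, 0, 0],
    [0, 0, 0],
    [0, 0, 0],
    [0, 0, 0],
    [0, 0, 0],
    [0, 0, 0],
    [0, 0, 0],
    [0, 0, 0],
    [0, 0, 0],
    [0, 0, 0],
  ],
)

```text
clock: 45.95
ee_pos: [0.4114, -0.1503, 0.1137]
eef_rot: [0.369, 0.929, 0.002, -0.0]
force: [0.3, -0.1, -2.0]
width: 0.0176
gripper_force: 30.0
```

```bash
python3 - <<'E'
from h import *
st()
c=r.capture('top'); 
print([(np.round(d['point'],4).tolist(),round(d['score'],2)) for d in r.place_of(c,'eye_black')[:4]])
p,q=hang(1,-.10,.26,35,.066,.0028,-.15); A=plan(p,q)
p2,q2=hang(1,-.047,.25,35,.066,.0028,-.15); B=plan(p2,q2,start=A)
E
```

```text
t 45.95 p [ 0.4114 -0.1503  0.1137] x [-0.728  0.686  0.002] z [ 0.     0.003 -1.   ] F [ 0.3 -0.1 -2. ] w 0.0176 g 30.0 j [-0.41 -0.07  2.22  0.    1.   -1.23]
[]
n 7 d [0.047 0.044 0.104] w [-11.6 -33.3 -37.4]
T [[-0.02, 0.31, -0.49], [-0.09, 0.32, -0.48], [-0.16, 0.32, -0.46], [-0.23, 0.31, -0.43], [-0.29, 0.3, -0.4], [-0.35, 0.28, -0.37], [-0.4, 0.26, -0.33]]
W [-0.28, -0.79, -0.89]
n 2 d [ 0.053  0.004 -0.01 ] w [0. 0. 0.]
T [[-0.62, 0.13, 0.64], [-0.62, 0.13, 0.64]]
W [0.0, 0.0, 0.0]
```

step_arm(
  fingers=[1, 1, 1, 1, 1, 1, 1, 1, 1, 1],
  translation=[
    [-0.02, 0.31, -0.49],
    [-0.09, 0.32, -0.48],
    [-0.16, 0.32, -0.46],
    [-0.23, 0.31, -0.43],
    [-0.29, 0.3, -0.4],
    [-0.35, 0.28, -0.37],
    [-0.4, 0.26, -0.33],
    [-0.62, 0.13, 0.64],
    [-0.62, 0.13, 0.64],
    [0, 0, 0],
  ],
  twist=[
    [-0.28, -0.79, -0.89],
    [-0.28, -0.79, -0.89],
    [-0.28, -0.79, -0.89],
    [-0.28, -0.79, -0.89],
    [-0.28, -0.79, -0.89],
    [-0.28, -0.79, -0.89],
    [-0.28, -0.79, -0.89],
    [0, 0, 0],
    [0, 0, 0],
    [0, 0, 0],
  ],
)

```text
clock: 47.3
ee_pos: [0.5121, -0.1029, 0.2038]
eef_rot: [0.04, 0.954, -0.009, 0.295]
force: [0.1, -0.2, -0.8]
width: 0.0177
gripper_force: 30.0
```

```bash
python3 - <<'E'
from h import *
st(); E=chk(1,.066)
c=r.capture('top'); s=r.capture('scene')
print(E.round(4))
for k in (c,s): print([(np.round(d['point'],4).tolist(),round(d['score'],2)) for d in r.place_of(k,'eye_black')[:5]])
seq(1,yaw=-.15,L=.066)
E
```

```text
t 47.3 p [ 0.5121 -0.1029  0.2038] x [-0.822  0.07  -0.565] z [ 0.563 -0.041 -0.825] F [ 0.1 -0.2 -0.8] w 0.0177 g 30.0 j [-0.35 -0.35  2.37  0.29  0.56 -2.04]
eye rack mm [ -48.1 -138.8  243.3] hook y -140.0
[ 0.5648 -0.1074  0.2433]
[([0.5641, -0.1096, 0.2425], 0.58)]
[([0.5693, -0.1078, 0.2415], 0.36)]
A tip
n 1 d [ 0.003 -0.001 -0.005] w [ 0.3 -0.5 -0.1]
T [[-0.0, -0.02, 0.2]]
W [0.05, -0.09, -0.02]
B down [0.51, 0.05, 1.31]
C pivot [[0.01, 0.0, 0.18], [0.0, 0.0, 0.18], [-0.01, 0.0, 0.18], [-0.01, 0.0, 0.18], [-0.02, 0.0, 0.18], [-0.03, 0.0, 0.18], [-0.04, 0.0, 0.17], [-0.04, 0.0, 0.17], [-0.05, 0.0, 0.17], [-0.05, 0.0, 0.16]]
end [ 0.5609 -0.1055  0.1198]
```

step_arm(
  fingers=[1, 1, 1, 1, 1, 1, 1, 1, 1],
  translation=[
    [0, -0.02, 0.2],
    [0, 0, 0],
    [0.085, 0, 0.22],
    [0.085, 0, 0.22],
    [0.085, 0, 0.22],
    [0.085, 0, 0.22],
    [0.085, 0, 0.22],
    [0.085, 0, 0.22],
    [0, 0, 0],
  ],
  twist=[
    [0.05, -0.09, 0],
    [0, 0, 0],
    [0, 0, 0],
    [0, 0, 0],
    [0, 0, 0],
    [0, 0, 0],
    [0, 0, 0],
    [0, 0, 0],
    [0, 0, 0],
  ],
)

```text
clock: 48.62
ee_pos: [0.5254, -0.1048, 0.1586]
eef_rot: [0.041, 0.953, -0.012, 0.301]
force: [-0.2, 0.2, 0.0]
width: 0.0173
gripper_force: 30.0
```

```bash
python3 - <<'E'
from h import *
st(); E=chk(1,.066)
c=r.capture('top'); s=r.capture('scene')
for k in (c,s): print([(np.round(d['point'],4).tolist(),round(d['score'],2)) for d in r.place_of(k,'eye_black')[:4]])
print(E.round(4))
E
```

```text
t 48.62 p [ 0.5254 -0.1048  0.1586] x [-0.816  0.07  -0.574] z [ 0.572 -0.047 -0.819] F [-0.2  0.2  0. ] w 0.0173 g 30.0 j [-0.33 -0.26  2.41  0.36  0.42 -2.1 ]
eye rack mm [ -35.4 -141.6  198.7] hook y -140.0
[([0.5761, -0.1129, 0.2004], 0.7)]
[([0.582, -0.109, 0.1964], 0.54)]
[ 0.5777 -0.1093  0.1987]
```

step_arm(
  fingers=[1, 1, 1, 1, 1, 1, 1, 1, 1, 1, 1, 1],
  translation=[
    [0, 0.04, 0.18],
    [0, 0.02, 0.18],
    [-0.01, 0, 0.18],
    [-0.01, 0, 0.18],
    [-0.02, 0, 0.18],
    [-0.03, 0, 0.18],
    [-0.04, 0, 0.17],
    [-0.04, 0, 0.17],
    [-0.05, 0, 0.17],
    [-0.05, 0, 0.16],
    [0, 0, 0],
    [0, 0, 0],
  ],
  twist=[
    [0, 0, 0],
    [0, 0, 0],
    [0, 0, 0],
    [0, 0, 0],
    [0, 0, 0],
    [0, 0, 0],
    [0, 0, 0],
    [0, 0, 0],
    [0, 0, 0],
    [0, 0, 0],
    [0, 0, 0],
    [0, 0, 0],
  ],
)

```text
clock: 50.32
ee_pos: [0.5635, -0.1066, 0.1221]
eef_rot: [0.041, 0.952, -0.013, 0.302]
force: [-0.7, 0.3, 4.9]
width: 0.0176
gripper_force: 30.0
```

step_arm(
  fingers=[0.3, 0.3, 0.3, 0.3, 0.3, 0.3, 0.3, 0.3, 0.3, 0.3],
  translation=[
    [0, 0, 0],
    [0, 0, 0],
    [0, 0, 0],
    [0, 0, -0.4],
    [0, 0, -0.8],
    [0, 0, -0.9],
    [0, 0, -0.9],
    [0, 0, -0.9],
    [0, 0, 0],
    [0, 0, 0],
  ],
  twist=[
    [0, 0, 0],
    [0, 0, 0],
    [0, 0, 0],
    [0, 0, 0],
    [0, 0, 0],
    [0, 0, 0],
    [0, 0, 0],
    [0, 0, 0],
    [0, 0, 0],
    [0, 0, 0],
  ],
)

```text
clock: 51.58
ee_pos: [0.4949, -0.1007, 0.2165]
eef_rot: [0.041, 0.953, -0.012, 0.301]
force: [-0.7, 0.5, -0.3]
width: 0.0308
gripper_force: 0.0
```

```bash
python3 - <<'E'
from h import *
st()
c=r.capture('top'); s=r.capture('scene')
a=cv2.resize(c['pixels'][140:190,150:350,::-1],None,fx=4,fy=4,interpolation=cv2.INTER_CUBIC)
b=cv2.resize(s['pixels'][180:270,220:380,::-1],None,fx=4.4,fy=4.4,interpolation=cv2.INTER_CUBIC); b=cv2.copyMakeBorder(b,0,0,0,96,cv2.BORDER_CONSTANT)
cv2.imwrite('pics/c8.png',np.vstack([a,b[:,:800]]))
q=down(rack[2]+np.pi/2)
p1=RW([-.17,-.07,.42]); A=plan(p1,q); B=plan(RW([.03,0,.38]),q,start=A)
E
```

```text
t 51.58 p [ 0.4949 -0.1007  0.2165] x [-0.815  0.07  -0.575] z [ 0.573 -0.048 -0.818] F [-0.7  0.5 -0.3] w 0.0308 g 0.0 j [-0.35 -0.42  2.4   0.28  0.59 -2.03]
n 14 d [-0.056  0.054  0.205] w [24.8 28.8 78.5]
T [[-0.16, 0.12, -0.48], [-0.13, 0.12, -0.49], [-0.1, 0.11, -0.5], [-0.07, 0.11, -0.5], [-0.05, 0.1, -0.51], [-0.02, 0.08, -0.51], [0.01, 0.07, -0.52], [0.03, 0.05, -0.52], [0.05, 0.03, -0.52], [0.07, 0.01, -0.52], [0.09, -0.02, -0.51], [0.11, -0.04, -0.51], [0.12, -0.07, -0.5], [0.13, -0.1, -0.5]]
W [0.3, 0.34, 0.94]
n 8 d [ 0.195  0.083 -0.04 ] w [0. 0. 0.]
T [[0.29, 0.83, 0.17], [0.29, 0.83, 0.17], [0.29, 0.83, 0.17], [0.29, 0.83, 0.17], [0.29, 0.83, 0.17], [0.29, 0.83, 0.17], [0.29, 0.83, 0.17], [0.29, 0.83, 0.17]]
W [0.0, 0.0, 0.0]
```

View pics/c8.png

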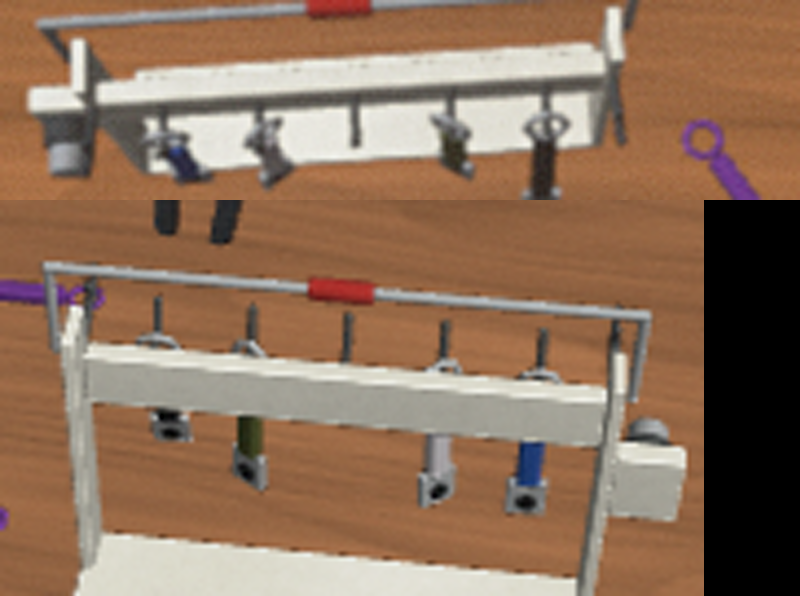

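All four hang: blue, silver, olive and black on hooks 5, 4, 2 and 1. Hook 3 stays free and the keeper still stands upright. Next I close the keeper.

step_arm(
  fingers=[0.2, 0.2, 0.2, 0.2, 0.2, 0.2, 0.2, 0.2, 0.2, 0.2, 0.2, 0.2, 0.2, 0.2, 0.2],
  translation=[
    [-0.16, 0.12, -0.48],
    [-0.13, 0.12, -0.49],
    [-0.1, 0.11, -0.5],
    [-0.07, 0.11, -0.5],
    [-0.05, 0.1, -0.51],
    [-0.02, 0.08, -0.51],
    [0.01, 0.07, -0.52],
    [0.03, 0.05, -0.52],
    [0.05, 0.03, -0.52],
    [0.07, 0.01, -0.52],
    [0.09, -0.02, -0.51],
    [0.11, -0.04, -0.51],
    [0.12, -0.07, -0.5],
    [0.13, -0.1, -0.5],
    [0, 0, 0],
  ],
  twist=[
    [0.3, 0.34, 0.94],
    [0.3, 0.34, 0.94],
    [0.3, 0.34, 0.94],
    [0.3, 0.34, 0.94],
    [0.3, 0.34, 0.94],
    [0.3, 0.34, 0.94],
    [0.3, 0.34, 0.94],
    [0.3, 0.34, 0.94],
    [0.3, 0.34, 0.94],
    [0.3, 0.34, 0.94],
    [0.3, 0.34, 0.94],
    [0.3, 0.34, 0.94],
    [0.3, 0.34, 0.94],
    [0.3, 0.34, 0.94],
    [0, 0, 0],
  ],
)

```text
clock: 53.55
ee_pos: [0.4398, -0.0462, 0.4208]
eef_rot: [0.686, 0.728, -0.001, 0.002]
force: [0.3, -1.0, -0.2]
width: 0.0354
gripper_force: 0.0
```

```bash
python3 - <<'E'
from h import *
st(); q=down(rack[2]+np.pi/2)
B=plan(RW([.03,0,.38]),q)
s=r.capture('scene'); print([(np.round(d['point'],4).tolist(),round(d['score'],2)) for d in r.place_of(s,'keeper_grip')[:4]])
E
```

```text
t 53.55 p [ 0.4398 -0.0462  0.4208] x [-0.059  0.998 -0.005] z [ 0.001 -0.005 -1.   ] F [ 0.3 -1.  -0.2] w 0.0354 g 0.0 j [-0.16 -0.25  1.79 -0.    1.59 -0.22]
n 8 d [ 0.194  0.083 -0.041] w [ 0.   0.3 -0.5]
T [[0.3, 0.83, 0.17], [0.3, 0.83, 0.17], [0.3, 0.83, 0.17], [0.29, 0.83, 0.17], [0.29, 0.83, 0.17], [0.29, 0.83, 0.17], [0.29, 0.83, 0.17], [0.29, 0.83, 0.17]]
W [0.0, 0.01, -0.01]
[([0.6322, 0.0361, 0.3052], 0.87)]
```

step_arm(
  fingers=[0.2, 0.2, 0.2, 0.2, 0.2, 0.2, 0.2, 0.2, 0.2, 0.2, 0.2, 0.2, 0.2, 1, 1, 1, 1],
  translation=[
    [0.3, 0.83, 0.17],
    [0.3, 0.83, 0.17],
    [0.3, 0.83, 0.17],
    [0.29, 0.83, 0.17],
    [0.29, 0.83, 0.17],
    [0.29, 0.83, 0.17],
    [0.29, 0.83, 0.17],
    [0.29, 0.83, 0.17],
    [0, 0, 0],
    [0, 0, 0.94],
    [0, 0, 0.94],
    [0, 0, 0.94],
    [0, 0, 0],
    [0, 0, 0],
    [0, 0, 0],
    [0, 0, 0],
    [0, 0, 0],
  ],
  twist=[
    [0, 0, 0],
    [0, 0, 0],
    [0, 0, 0],
    [0, 0, 0],
    [0, 0, 0],
    [0, 0, 0],
    [0, 0, 0],
    [0, 0, 0],
    [0, 0, 0],
    [0, 0, 0],
    [0, 0, 0],
    [0, 0, 0],
    [0, 0, 0],
    [0, 0, 0],
    [0, 0, 0],
    [0, 0, 0],
    [0, 0, 0],
  ],
)

```text
clock: 55.78
ee_pos: [0.6343, 0.0353, 0.2976]
eef_rot: [0.686, 0.727, -0.0, 0.003]
force: [-0.4, -1.3, 5.5]
width: 0.0152
gripper_force: 30.0
```

step_arm(
  fingers=[1, 1, 1, 1, 1, 1, 1, 1, 1, 1, 1, 1, 1],
  translation=[
    [0, -0.36, 0.03],
    [0, -0.35, 0.08],
    [0, -0.33, 0.12],
    [0, -0.31, 0.17],
    [0, -0.28, 0.21],
    [0, -0.25, 0.25],
    [0, -0.21, 0.29],
    [0, -0.17, 0.31],
    [0, -0.13, 0.33],
    [0, -0.08, 0.35],
    [0, -0.03, 0.35],
    [0, 0, 0],
    [0, 0, 0],
  ],
  twist=[
    [0, 0, 0],
    [0, 0, 0],
    [0, 0, 0],
    [0, 0, 0],
    [0, 0, 0],
    [0, 0, 0],
    [0, 0, 0],
    [0, 0, 0],
    [0, 0, 0],
    [0, 0, 0],
    [0, 0, 0],
    [0, 0, 0],
    [0, 0, 0],
  ],
)

```text
clock: 57.4
ee_pos: [0.5586, 0.031, 0.2195]
eef_rot: [0.686, 0.727, -0.001, 0.002]
force: [7.3, 2.1, 0.7]
width: 0.0153
gripper_force: 30.0
```

step_arm(
  fingers=[0.3, 0.3, 0.3, 0.3, 0.3, 1, 1, 1, 1],
  translation=[
    [0, 0, 0],
    [0, 0, 0],
    [0, 0, -0.3],
    [0, 0, -0.9],
    [0, 0, -0.6],
    [0, 0, 0],
    [0, 0, 0],
    [0, 0, 0],
    [0, 0, 0],
  ],
  twist=[
    [0, 0, 0],
    [0, 0, 0],
    [0, 0, 0],
    [0, 0, 0],
    [0, 0, 0],
    [0, 0, 0],
    [0, 0, 0],
    [0, 0, 0],
    [0, 0, 0],
  ],
)

```text
clock: 58.52
ee_pos: [0.5582, 0.0309, 0.2739]
eef_rot: [0.686, 0.727, -0.002, 0.001]
force: [-0.9, -1.0, 0.2]
width: 0.0003
gripper_force: 0.0
```

```bash
python3 - <<'E'
from h import *
st(); s=r.capture('scene'); c=r.capture('top')
for k in (s,c): print([(np.round(d['point'],4).tolist(),round(d['score'],2)) for d in r.place_of(k,'keeper_grip')[:3]])
print(RW([-.045,0,.23]))
E
```

```text
t 58.52 p [0.5582 0.0309 0.2739] x [-0.058  0.998 -0.005] z [-0.    -0.005 -1.   ] F [-0.9 -1.   0.2] w 0.0003 g 0.0 j [ 0.01  0.02  1.81 -0.    1.31 -0.04]
[([0.5578, 0.0296, 0.2328], 0.87)]
[]
[0.55864566 0.03133329 0.23      ]
```

step_arm(
  fingers=[1, 1, 1, 1, 1],
  translation=[
    [0, 0, 0.6],
    [0, 0, 0.5],
    [0, 0, 0.07],
    [0, 0, 0.07],
    [0, 0, 0],
  ],
  twist=[
    [0, 0, 0],
    [0, 0, 0],
    [0, 0, 0],
    [0, 0, 0],
    [0, 0, 0],
  ],
)

```text
clock: 59.35
ee_pos: [0.558, 0.0307, 0.2382]
eef_rot: [0.686, 0.727, -0.002, 0.002]
force: [-4.4, -0.0, 7.5]
width: -0.0001
gripper_force: 3.6
```

step_arm(
  fingers=[1, 1, 1],
  translation=[
    [0, 0, 0.07],
    [0, 0, 0.04],
    [0, 0, 0],
  ],
  twist=[
    [0, 0, 0],
    [0, 0, 0],
    [0, 0, 0],
  ],
)

```text
clock: 59.72
ee_pos: [0.5581, 0.0308, 0.2379]
eef_rot: [0.686, 0.727, -0.001, 0.002]
force: [-9.5, -0.7, 18.3]
width: 0.0005
gripper_force: 9.7
```

step_arm(
  fingers=[1, 1, 1, 1, 1, 1, 1, 1, 1, 1, 1, 1, 1, 1],
  translation=[
    [0, 0, -0.2],
    [0, 0, -0.9],
    [0, 0, -0.9],
    [0, 0, -0.9],
    [0, 0, -0.9],
    [0, 0, -0.9],
    [0, -0.9, 0],
    [0, -0.9, 0],
    [0, -0.9, 0],
    [0, -0.9, 0],
    [0, 0, 0],
    [0, 0, 0],
    [0, 0, 0],
    [0, 0, 0],
  ],
  twist=[
    [0, 0, 0],
    [0, 0, 0],
    [0, 0, 0],
    [0, 0, 0],
    [0, 0, 0],
    [0, 0, 0],
    [0, 0, 0],
    [0, 0, 0],
    [0, 0, 0],
    [0, 0, 0],
    [0, 0, 0],
    [0, 0, 0],
    [0, 0, 0],
    [0, 0, 0],
  ],
)

```text
clock: 61.48
ee_pos: [0.4513, 0.0252, 0.3749]
eef_rot: [0.686, 0.727, -0.002, 0.002]
force: [0.2, 0.4, -0.0]
width: 0.0004
gripper_force: 0.0
```

```bash
python3 - <<'E'
from h import *
st()
c=r.capture('top'); s=r.capture('scene')
for k in (c,s):
    for q in ['keeper_grip','corkscrew','jar_grip','cap1']: print(q,[(np.round(d['point'],4).tolist(),round(d['score'],2)) for d in r.place_of(k,q)[:2]])
a=cv2.resize(c['pixels'][140:190,150:350,::-1],None,fx=4,fy=4,interpolation=cv2.INTER_CUBIC)
b=cv2.resize(s['pixels'][180:270,220:380,::-1],None,fx=4.4,fy=4.4,interpolation=cv2.INTER_CUBIC); b=cv2.copyMakeBorder(b,0,0,0,96,cv2.BORDER_CONSTANT)
cv2.imwrite('pics/c9.png',np.vstack([a,b[:,:800]]))
for k,n in ((5,'blue'),(4,'steel'),(2,'olive'),(1,'black')):
    print(n,'want',RW([-.03,HY[k],.123]).round(4))
    for v in (c,s): print([(np.round(d['point'],4).tolist(),round(d['score'],2)) for q in ('opener_','eye_') for d in r.place_of(v,q+n)[:5] if d['point'][2]>.06])
E
```

```text
t 61.48 p [0.4513 0.0252 0.3749] x [-0.058  0.998 -0.005] z [ 0.001 -0.005 -1.   ] F [ 0.2  0.4 -0. ] w 0.0004 g 0.0 j [ 0.   -0.22  1.86 -0.    1.51 -0.05]
keeper_grip []
corkscrew [([0.6109, 0.4568, 0.0005], 0.69)]
jar_grip [([0.6199, -0.4452, 0.0028], 0.77)]
cap1 [([0.4738, -0.4962, 0.0003], 0.61), ([0.5041, -0.5767, 0.0031], 0.42)]
keeper_grip [([0.5594, 0.0329, 0.2295], 0.77)]
corkscrew [([0.6116, 0.4549, -0.0005], 0.83), ([0.5646, 0.032, 0.1923], 0.71)]
jar_grip [([0.6173, -0.4504, -0.001], 0.8)]
cap1 [([0.507, -0.5726, 0.0016], 0.53), ([0.474, -0.4991, 0.0008], 0.46)]
blue want [0.5643 0.172  0.123 ]
[]
[([0.57, 0.1718, 0.1256], 0.57), ([0.5616, 0.1012, 0.1909], 0.21), ([0.5728, 0.1706, 0.1835], 0.44)]
steel want [0.5689 0.1022 0.123 ]
[]
[([0.577, 0.1024, 0.1271], 0.47), ([0.5806, 0.1049, 0.1813], 0.49), ([0.5841, -0.1054, 0.1265], 0.41)]
olive want [ 0.5783 -0.0375  0.123 ]
[([0.5829, -0.037, 0.1196], 0.42), ([0.575, -0.0394, 0.1923], 0.63)]
[([0.5862, -0.0356, 0.1251], 0.71), ([0.5772, 0.0997, 0.1255], 0.2), ([0.5627, 0.1065, 0.1901], 0.16), ([0.5852, -0.0368, 0.1858], 0.66)]
black want [ 0.583  -0.1074  0.123 ]
[([0.5732, -0.0417, 0.1922], 0.65), ([0.5826, -0.1047, 0.1274], 0.5), ([0.5843, -0.1102, 0.1841], 0.38)]
[([0.586, -0.1078, 0.1229], 0.54), ([0.5895, -0.1088, 0.181], 0.5)]
```

View pics/c9.png

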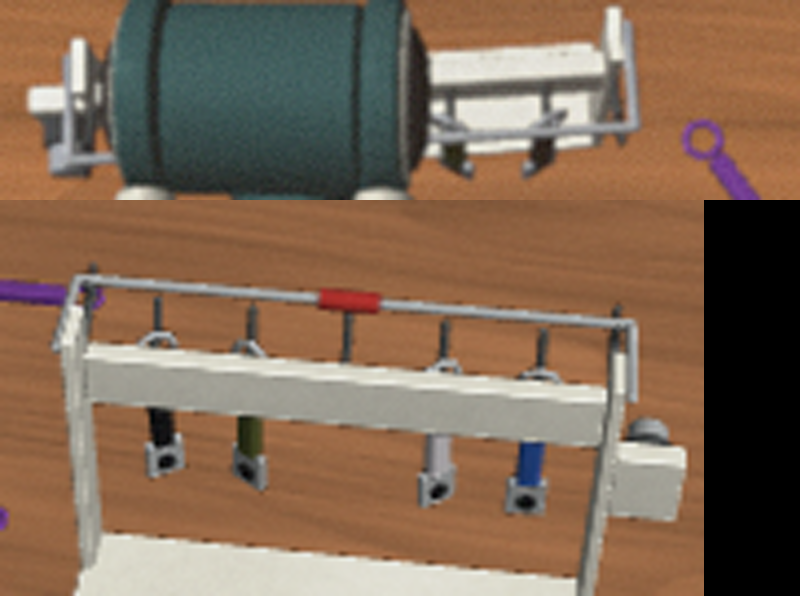

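The keeper is shut and all four openers hang straight down. I let them settle, then hand in.

step_arm(
  fingers=[1, 1, 1, 1, 1, 1, 1, 1, 1, 1, 1, 1, 1, 1, 1, 1, 1, 1, 1, 1],
  translation=[
    [0, 0, 0],
    [0, 0, 0],
    [0, 0, 0],
    [0, 0, 0],
    [0, 0, 0],
    [0, 0, 0],
    [0, 0, 0],
    [0, 0, 0],
    [0, 0, 0],
    [0, 0, 0],
    [0, 0, 0],
    [0, 0, 0],
    [0, 0, 0],
    [0, 0, 0],
    [0, 0, 0],
    [0, 0, 0],
    [0, 0, 0],
    [0, 0, 0],
    [0, 0, 0],
    [0, 0, 0],
  ],
  twist=[
    [0, 0, 0],
    [0, 0, 0],
    [0, 0, 0],
    [0, 0, 0],
    [0, 0, 0],
    [0, 0, 0],
    [0, 0, 0],
    [0, 0, 0],
    [0, 0, 0],
    [0, 0, 0],
    [0, 0, 0],
    [0, 0, 0],
    [0, 0, 0],
    [0, 0, 0],
    [0, 0, 0],
    [0, 0, 0],
    [0, 0, 0],
    [0, 0, 0],
    [0, 0, 0],
    [0, 0, 0],
  ],
)

```text
clock: 65.28
ee_pos: [0.4507, 0.0252, 0.3752]
eef_rot: [0.686, 0.727, -0.001, 0.002]
force: [0.1, 0.2, 0.4]
width: 0.0002
gripper_force: 0.0
```

step_arm(
  fingers=[1, 1, 1, 1, 1, 1, 1, 1, 1, 1, 1, 1, 1, 1, 1, 1, 1, 1, 1, 1],
  translation=[
    [0, 0, 0],
    [0, 0, 0],
    [0, 0, 0],
    [0, 0, 0],
    [0, 0, 0],
    [0, 0, 0],
    [0, 0, 0],
    [0, 0, 0],
    [0, 0, 0],
    [0, 0, 0],
    [0, 0, 0],
    [0, 0, 0],
    [0, 0, 0],
    [0, 0, 0],
    [0, 0, 0],
    [0, 0, 0],
    [0, 0, 0],
    [0, 0, 0],
    [0, 0, 0],
    [0, 0, 0],
  ],
  twist=[
    [0, 0, 0],
    [0, 0, 0],
    [0, 0, 0],
    [0, 0, 0],
    [0, 0, 0],
    [0, 0, 0],
    [0, 0, 0],
    [0, 0, 0],
    [0, 0, 0],
    [0, 0, 0],
    [0, 0, 0],
    [0, 0, 0],
    [0, 0, 0],
    [0, 0, 0],
    [0, 0, 0],
    [0, 0, 0],
    [0, 0, 0],
    [0, 0, 0],
    [0, 0, 0],
    [0, 0, 0],
  ],
)

```text
clock: 67.78
ee_pos: [0.4507, 0.0251, 0.3752]
eef_rot: [0.686, 0.727, -0.001, 0.002]
force: [0.1, 0.2, -0.1]
width: 0.0004
gripper_force: 0.0
```

```bash
python3 - <<'E'
from h import *
a=r.capture('scene')['pixels'].astype(int); [r.capture('top') for _ in range(4)]; b=r.capture('scene')['pixels'].astype(int)
print('motion',np.abs(a-b)[180:270,220:380].max(), np.abs(a-b)[180:270,220:380].mean())
print(r.close_job())
E
```

```text
motion 12 1.4137037037037037
the job is handed in; nothing more can be done
None
```

The job is handed in at about 68 s: blue, silver, olive and black hang still on hooks 5, 4, 2 and 1, there was no gold opener, the keeper bar is pressed home on its stop, and the corkscrew, jar grip and crown caps are untouched; no verdict was returned.

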